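# Prime the calibration pump and hold the sensor down on its test port

## Robot

A 6-joint arm with a two-finger parallel gripper is mounted at the origin on the work surface. World frame = base frame: x ahead of the robot, y to its left, z up, the work surface at z = 0. Lengths are in m, angles in rad, forces in N, time in s.
With the tool pointing down it reaches from about 0.35 to 0.725 m from the base axis. Payload 6 kg.
Tool frame: the origin (TCP) lies midway between the tips of the shut fingers; the grasp point (between the pads) lies 19 mm behind it; x points along the fingers, y is the direction in which the jaws open and shut, and the axes are right-handed (so a half turn about x gives the same grasp; the last joint's range is limited). The gripper opens to 85 mm and grips with 20 to 120 N. Pads are 22 mm wide; open, the fingers measure 114 mm over their backs; the gripper's body (76 mm by 85 mm) begins 54 mm behind the grasp point. The pads swing forward as they close: fully open they stand 13 mm farther back than shut.
Start: joints at [-0.91, 0.04, 0.085, 0, -1.615, -0.334], TCP at [0.193, -0.568, 0.231] pointing down, gripper open.
Joint ranges: [-2.56, 2.56], [-1.29, 2.01], [-1.08, 1.49], [-3.29, 1.98], [-2.81, -0.18], [-2.99, 2.99]. Speed limits (rad/s): [2.57, 2.57, 3.01, 3.14, 3.14, 3.14].

## Interface

Orientations are given as a unit quaternion [w, x, y, z].
In Python, from bench import telemetry, capture, camera_model, order gives the robot as it stands.
- The arm moves only by the tool send_rows, never from a script. Its argument "series" is a list of rows, each a list of 4 numbers: the shift along the tool's x, y, z in mm, then the turn about the tool's x in degrees. In form: [[dx, dy, dz, twist], ...]. A call has 1 to 10 rows; each row is the pose to reach, as a shift and turn from the pose commanded when the call began, along the tool's axes at that moment; what a row does not reach only later rows make up. A row lasts 1/8 s, in which the tool goes at most 62.5 mm and 10.7 degrees, less where a joint would pass 70% of its speed; a pose out of reach is approached as far as the arm can. A call with a gripper value outside its range is refused whole. "hand" is the opening, from -1 (shut) to 1 (fully open), set as the call begins (left out, the last holds). The fingers move at their own pace and stop on an object; "grip_force" is the grip in N (left out, the last holds). Time passes only in rows, so rows that repeat a pose let the fingers close. It gives the time, the measured TCP pose, the force and the opening at its end, in the units of the state.
- telemetry.sense(): the state, without advancing time (a new reading comes with each control period).
- capture(name): name is "scene" or "top"; returns the picture (384x512x3 uint8, red, green, blue); there is no depth.
- camera_model(name): a dict with "fx", "fy", "cx", "cy" (pixels), "world_to_cam" (4x4, takes a point from world to camera coordinates). Camera axes: x right, y down, z forward; pixel columns grow to the right and rows downward; lengths in m; the calibration is good to about 2 mm. A picture is of the moment at which its call begins. camera_model takes no time and is no camera call.
- order.close_job(): hands the job in, once; it reports no verdict.
The state is a dict: "time_s": time; "qpos": joint angles; "dq": joint speeds; "tau": joint torques, N m; "position": TCP position; "eef_rot": TCP orientation; "contact_force": force on the tool from outside, world axes, zero at the start; "wrist_torque": the same for the moment, N m; "gripper_width": opening from 0.0 (shut) to 1.0 (fully open).
Only numpy, scipy, OpenCV 4.12 (cv2) and the standard library are available. Lean on these libraries where they do the work, as an engineer would, in place of code of your own. Each camera call takes 0.05 s, during which the arm holds its last target.

## Task

Prime the hydraulic calibration pump with at least three full strokes of its hand lever, each one down to the stop and then let fully back up by its spring. Then take the tallest of the three pressure sensors out of the wooden stand, put its spigot upright into the pump's test port and press it gently straight down until the sprung seal in the port carries a steady 15 N or so; finish while still holding it like that, because a colleague will now screw the port's sleeve up onto it. A hard shove would ruin the seal, and the other two sensors stay where they are in the stand.

Things in the scene. Friction and masses are not known exactly. Their poses are not given: they have to be found in the camera images.
- pump: white pump unit fixed to the bench, left or right, turned a little. Origin on the bench; x axis to its back, front (-x) to the robot side, z up. In its frame, mm: housing x -80 to 120, y -160 to 160, 70 high; test port at (-20, 0); lever hinge (75, 110, 120), lever along -x; a gauge with 80 mm case at (0, -120), top at 186; a crank out of the front at y -30 to -120, x to -217, below z 70
- port (a point): centre of the mouth of the test port, an upright steel tube on the pump's top, mouth 106 mm above the bench, z axis up; bore 20 mm across, flared to 26 mm in the top 8 mm, outside 34 mm at the mouth; a loose black knurled sleeve 44 mm across sits around it below, from 77 to 99 mm above the bench
- seal: the round rubber-faced sprung seal inside the test port, 17.6 mm across; origin at the centre of its top face, 12 mm below the mouth when free. It gives downwards by up to 8 mm: 3 N at the first touch, then 3 N more for every mm (15 N at 4 mm, 27 N at the bottom)
- lever (a joint): angle of the pump's hand lever, rad: 0 = fully up (25 degrees above level, where its spring returns it by itself within about a second), 0.65 = fully down on its stop (12 degrees below level)
- lever_grip (a point): point on the axis of the lever's black round handle, 190 mm from the hinge; handle 24 mm across (28 mm at its end), from 108 to 219 mm from the hinge, free all round. 200 mm above the bench when up, 80 mm when down. Pushing straight down here takes about 6 N at the top and 11 N at the bottom, more when fast
- lever_hinge (a point): middle of the lever's level hinge pin, 120 mm above the bench, in the upright clevis at the back of the pump; the lever points from here to the front of the pump (its -x) and the pin runs along the pump's y axis
- stand: fixed wooden block 64 x 240 x 45 mm high on the bench, with three holes 23 mm across and 30 mm deep in a row along its y axis, 80 mm apart, the middle one at its centre; a sensor stands spigot-down in each, in any order. Origin at the centre of its underside
- sensor: the tallest sensor, bright steel, round, 149 mm long, 0.26 to 0.44 kg. Origin at the centre of the spigot's lower end, z axis up along the sensor. Upwards from it: plain spigot 16 mm across to 22 mm; collar and hexagon, 35 mm across, to 51 mm; body 38 mm across from 53 to 138 mm; plug 12 mm across to 149 mm. In the stand the origin is 23 mm above the bench; up to 3.5 mm play in the hole
- slim_sensor: another sensor in the stand, 116 mm long with a slim body 24 mm across; same spigot; origin at the spigot's lower end. To be left alone
- short_sensor: another sensor in the stand, 102 mm long with a short thick body 46 mm across; same spigot; origin at the spigot's lower end. To be left alone
Mind the look-alikes: they are no part of the job. What is shaped like the sensor but purple is not meant.

How it is judged:
On the way, in this order (a step that is already met when the one before it is completed fails the run):
1. lever fully down, first stroke (value of joint lever above 0.58 rad), for 0.05 s.
2. lever fully back up (value of joint lever below 0.08 rad), for 0.05 s.
3. lever fully down, second stroke (value of joint lever above 0.58 rad), for 0.05 s.
4. lever fully back up (value of joint lever below 0.08 rad), for 0.05 s.
5. lever fully down, third stroke (value of joint lever above 0.58 rad), for 0.05 s.
6. lever fully back up (value of joint lever below 0.08 rad), for 0.05 s.
7. the tallest sensor is lifted out of the stand (distance of sensor from where it was at the start of the episode above 0.05 m), for 0.1 s.
8. its spigot is in the test port, upright, and loads the seal with 10 to 20 N for half a second (contact force between sensor and seal between 10 and 20 N and horizontal distance between sensor and port below 0.004 m and z of sensor in the frame of port below -0.012 m and angle between sensor's own z axis and vertical below 0.1 rad), for 0.5 s.
At the end, for the whole second after the job is handed in: Fingers still on the tallest sensor, its spigot in the test port (within 4 mm of its axis, 12 mm deep or more, within 0.1 rad of upright), at rest, loading the seal with 10 to 20 N through the last second; lever up; the other sensors still in the stand (within 25 mm) (all of step 8 and linear speed of sensor below 0.02 m/s and contact force between the fingers and sensor above 2 N and value of joint lever below 0.1 rad and distance of each of slim_sensor, short_sensor from where it was at the start of the episode below 0.025 m and angle between each of slim_sensor, short_sensor's own z axis and vertical below 0.3 rad); the arm keeps its last pose, push and grip.
It fails at once if the seal is shoved with more than 40 N (contact force between sensor and seal above 40 N).
It fails at once if another sensor is pulled out of the stand or knocked over (distance of any of slim_sensor, short_sensor from where it was at the start of the episode above 0.03 m).
It also fails if it takes over 72 s, if anything falls off the work surface, if the arm or the gripper's body presses on something with over 40 N, if the wrist force passes 120 N, or if a joint passes its speed limit or range.

## Working session

There is one attempt and no reset: what is moved stays moved. The work goes in short steps, Python scripts to look and compute and a tool call to move; the robot and the scene stay as the last step left them, time stands still between calls to the robot, and variables do not carry over. Pictures are saved under pics/ and viewed, and the job is handed in when it is done.

Besides the shell and the picture viewer there is one more tool, called by a JSON object that holds its "api" and its "payload", one argument or row to a line. send_rows: Moves the arm, as the interface text tells. Its arguments: {"type":"object","properties":{"series":{"type":"array","items":{"type":"array","items":{"type":"number"}}},"hand":{"type":"number"},"grip_force":{"type":"number"}},"required":["series"]}

```bash
ls; mkdir -p pics; python3 - <<'E'
from bench import telemetry,capture,camera_model
import cv2,numpy as np
print(telemetry.sense())
for n in("scene","top"):
    im=capture(n); cv2.imwrite(f"pics/{n}0.png",im[:,:,::-1]); m=camera_model(n); print(n,m)
E
```

```text
pics
{'time_s': 0.0, 'qpos': array([-9.10287474e-01,  4.07902119e-02,  8.37819012e-02, -4.63711357e-04,
       -1.61551871e+00, -3.33691333e-01]), 'dq': array([-5.74161782e-04,  1.04397726e-03, -2.79820243e-04,  3.92260457e-05,
       -8.02560696e-04,  6.04671750e-04]), 'tau': array([ 2.85360824e-03, -3.68213940e+01,  3.47413015e+01,  6.93204045e+00,
       -5.44670300e-03, -1.66378817e-05]), 'position': array([ 0.19257551, -0.56789197,  0.2302752 ]), 'eef_rot': array([ 0.69753776, -0.114425  ,  0.69783342,  0.11565688]), 'contact_force': array([-0.14368786, -0.31878914,  0.70576236]), 'wrist_torque': array([-0.05167153,  0.00812423,  0.04413783]), 'gripper_width': 1.0002783154686563}
scene {'fx': 496.3338797295553, 'fy': 496.3338797295553, 'cx': 257.3795657717257, 'cy': 191.68692832281207, 'world_to_cam': array([[-0.7318866 ,  0.68126235,  0.01495383,  0.40309264],
       [ 0.56876944,  0.62282613, -0.53720474, -0.25374616],
       [-0.375291  , -0.38466767, -0.8433193 ,  1.57600791],
       [ 0.        ,  0.        ,  0.        ,  1.        ]])}
top {'fx': 497.2844004896592, 'fy': 497.2844004896592, 'cx': 246.87982780771176, 'cy': 189.68033408878352, 'world_to_cam': array([[ 0.02610252, -0.99962955,  0.00770852, -0.00186109],
       [-0.99139244, -0.02687554, -0.1281356 ,  0.56733319],
       [ 0.1282953 , -0.00429751, -0.9917267 ,  1.36242754],
       [ 0.        ,  0.        ,  0.        ,  1.        ]])}
```

View pics/scene0.png

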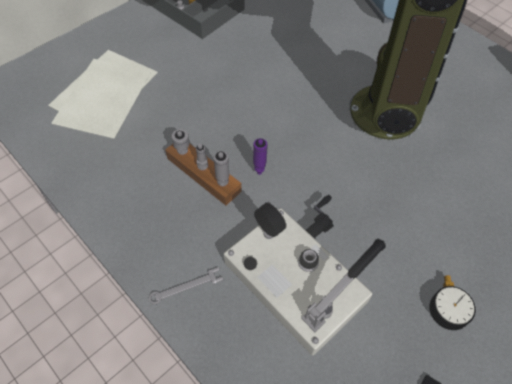

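View pics/top0.png

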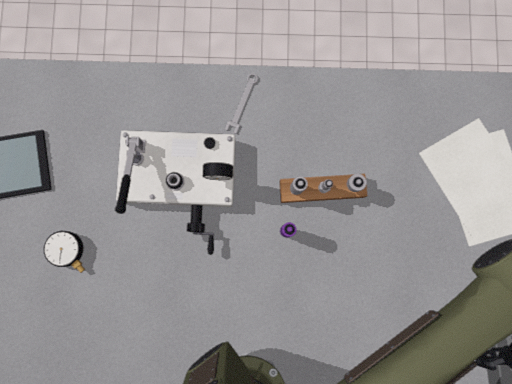

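The scene view shows the three sensors in the stand at (180,140), (201,158) and (221,168), the purple look-alike at (260,155), the port at (309,258) and the lever handle at (366,259). In the top view the sensors are at (300,185), (327,186) and (358,183), and the port is at (174,180). I'll enlarge both views.

```bash
python3 - <<'E'
import cv2,numpy as np
s=cv2.imread("pics/scene0.png");t=cv2.imread("pics/top0.png")
a=cv2.resize(s[115:215,155:285],None,fx=6,fy=6,interpolation=cv2.INTER_CUBIC);cv2.imwrite("pics/a.png",a)
a=cv2.resize(t[160:250,270:390],None,fx=6,fy=6,interpolation=cv2.INTER_CUBIC);cv2.imwrite("pics/b.png",a)
a=cv2.resize(t[120:265,105:255],None,fx=4,fy=4,interpolation=cv2.INTER_CUBIC);cv2.imwrite("pics/c.png",a)
a=cv2.resize(s[190:350,220:400],None,fx=3.7,fy=3.7,interpolation=cv2.INTER_CUBIC);cv2.imwrite("pics/d.png",a)
E
```

```text
(no output)
```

View pics/a.png

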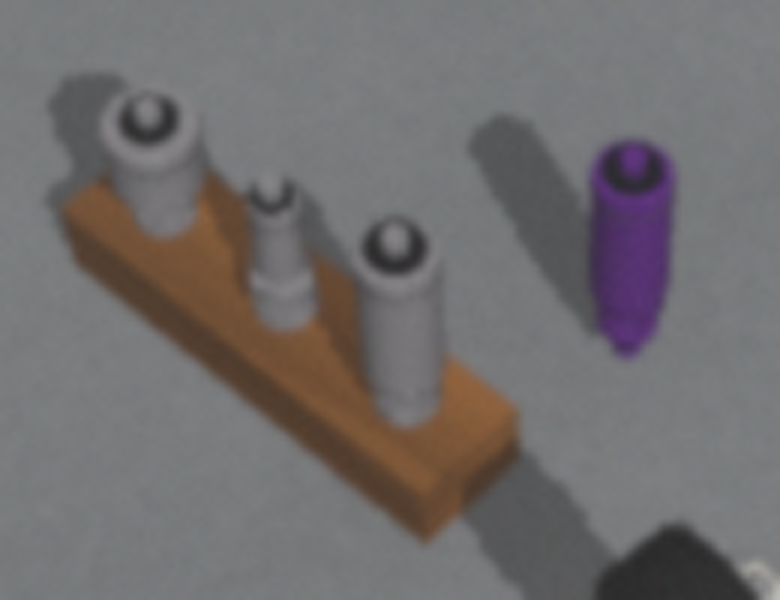

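View pics/b.png

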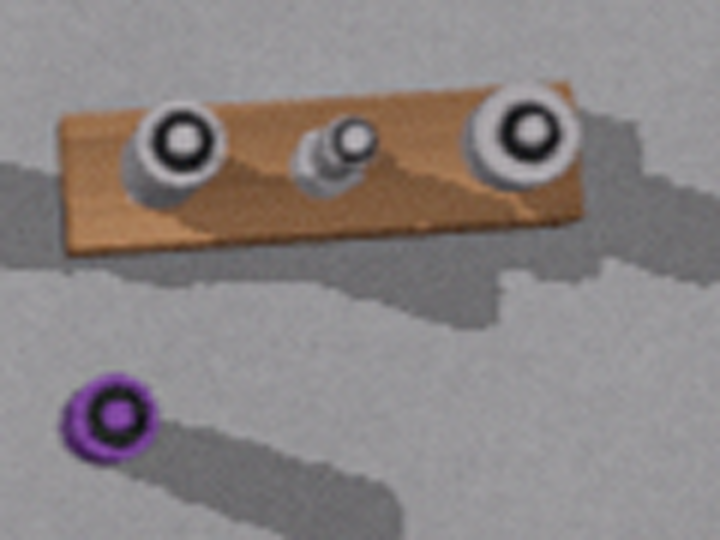

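View pics/c.png

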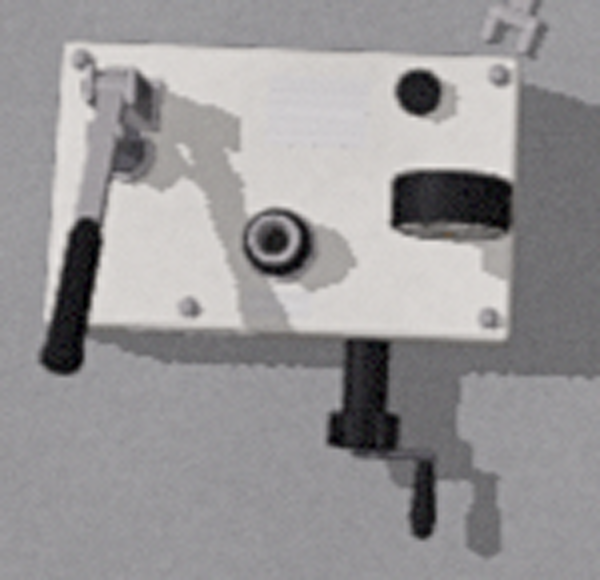

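View pics/d.png

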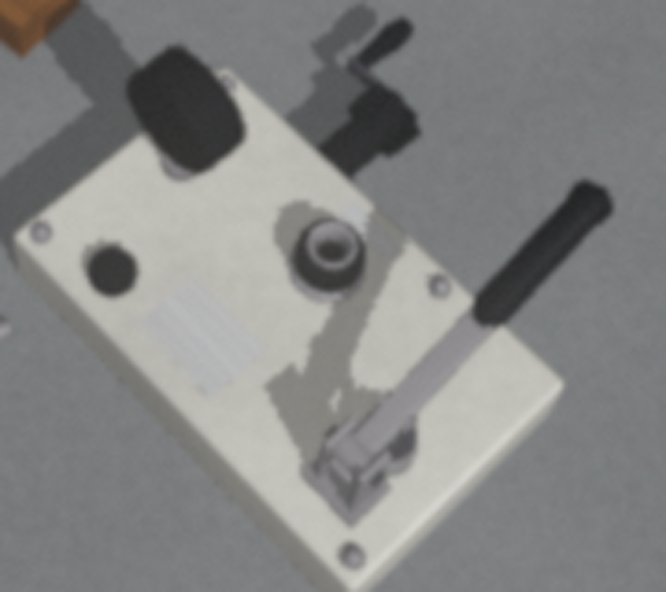

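```bash
cat > h.py <<'E'
import numpy as np,cv2
from bench import camera_model
def ray(n,uv):
    m=camera_model(n);W=np.array(m["world_to_cam"]);R=W[:3,:3];c=-R.T@W[:3,3]
    d=R.T@np.array([(uv[0]-m["cx"])/m["fx"],(uv[1]-m["cy"])/m["fy"],1]);return c,d/np.linalg.norm(d)
def plane(n,uv,z):
    c,d=ray(n,uv);return c+d*(z-c[2])/d[2]
def tri(us,ut):
    r=[ray("scene",us),ray("top",ut)]
    A=sum(np.eye(3)-np.outer(d,d) for c,d in r);b=sum((np.eye(3)-np.outer(d,d))@c for c,d in r)
    p=np.linalg.solve(A,b);return p,[np.linalg.norm(np.cross(p-c,d)) for c,d in r][0]*2
def proj(n,p):
    m=camera_model(n);q=m["world_to_cam"]@np.r_[p,1];return np.array([m["fx"]*q[0]/q[2]+m["cx"],m["fy"]*q[1]/q[2]+m["cy"]])
E
python3 - <<'E'
from h import *
np.set_printoptions(precision=4,suppress=True)
T=lambda x,y,s,o:(o[0]+(x+.5)/s-.5,o[1]+(y+.5)/s-.5)
a=lambda x,y:T(x,y,6,(155,115));b=lambda x,y:T(x,y,6,(270,160))
c=lambda x,y:T(x,y,4,(105,120));d=lambda x,y:T(x,y,3.7,(220,190))
for n,s,t in [("tall plug",a(396,237),b(183,141)),("slim",a(272,187),b(354,141)),("short",a(149,107),b(528,132)),("purple",a(632,160),b(118,415)),
 ("port",d(333,247),c(275,241)),("hend",d(592,200),c(63,358)),("hstart",d(490,310),c(88,225)),("c BL front",d(225,70),c(510,340)),("front left",d(562,382),c(44,322))]:
    print(n,np.round(s,1),np.round(t,1),*tri(s,t))
print("corners z=.07 top:",[plane("top",c(*p),.07)[:2] for p in [(66,43),(518,58),(510,340),(44,322)]])
print("stand corners top z .045",[plane("top",b(*p),.045)[:2] for p in [(60,117),(570,84),(582,215),(68,252)]])
E
```

```text
tall plug [220.6 154.1] [300.1 183.1] [ 0.5703 -0.121   0.1698] 0.0008222417676623471
slim [199.9 145.8] [328.6 183.1] [ 0.5774 -0.1996  0.1354] 0.0007766772638902687
short [179.4 132.4] [357.6 181.6] [ 0.5852 -0.2783  0.1261] 0.0004449508300813363
purple [259.9 141.2] [289.2 228.8] [ 0.4546 -0.0973  0.146 ] 0.0009341212070208862
port [309.6 256.4] [173.4 179.9] [0.5799 0.2125 0.0987] 0.0014903856502037811
hend [379.6 243.7] [120.4 209.1] [0.4884 0.3233 0.2063] 0.001225100106986382
hstart [352.1 273.4] [126.6 175.9] [0.5745 0.3218 0.1766] 0.0059045643939126076
c BL front [280.4 208.6] [232.1 204.6] [0.5208 0.054  0.0592] 0.0026746139249583757
front left [371.5 292.9] [115.6 200.1] [0.5253 0.3713 0.066 ] 0.0020813494167025424
corners z=.07 top: [array([0.7197, 0.3675]), array([0.7178, 0.053 ]), array([0.5206, 0.0526]), array([0.5244, 0.3711])]
stand corners top z .045 [array([ 0.5985, -0.0777]), array([ 0.6207, -0.3165]), array([ 0.559 , -0.3219]), array([ 0.5352, -0.0825])]
```

Triangulated plug heights are 170 mm at scene (221,154), 135 mm at (200,146) and 126 mm at (179,132), against 172, 139 and 125 mm in the text. The steel sensor nearest the pump is therefore the tallest, and the crop confirms it. The purple one at (260,141) stands on the bench and isn't meant. The lever, port and housing measurements agree with each other: hinge at about (0.677, 0.322), lever grip at about (0.505, 0.325, 0.200).

```bash
cat >> h.py <<'E'
from scipy.spatial.transform import Rotation as Ro
from bench import telemetry
def R_(s=None):
    q=(s or telemetry.sense())["eef_rot"];return Ro.from_quat([q[1],q[2],q[3],q[0]]).as_matrix()
def to(p):
    s=telemetry.sense();return np.round(1000*R_(s).T@(np.array(p)-s["position"]),1)
E
python3 - <<'E'
from h import *
print(np.round(R_(),3)); 
for p in [(.43,-.25,.30),(.5,.325,.30)]: print(to(p))
E
```

```text
[[-0.001 -0.321  0.947]
 [ 0.001  0.947  0.321]
 [-1.     0.002 -0.   ]]
[-69.3 225.  326.9]
[-68.5 747.1 577.8]
```

{"api": "send_rows", "payload": {
  "series": [
    [-30,20,30,-5],
    [-60,60,80,-15],
    [-70,100,130,-25],
    [-70,140,190,-35],
    [-70,180,250,-45],
    [-70,205,300,-55],
    [-70,225,327,-65],
    [-70,225,327,-71.3],
    [-70,225,327,-71.3]
  ],
  "hand": -1,
  "grip_force": 60
}}

```text
time_s: 1.23
position: [0.4303, -0.2496, 0.3009]
eef_rot: [0.5, -0.5, 0.5, 0.5]
contact_force: [-0.1, -0.8, 0.4]
gripper_width: 0.005
```

```bash
python3 - <<'E'
from h import *
s=telemetry.sense();print(s["qpos"],s["position"],s["contact_force"]);print(np.round(R_(),3)); 
for p in [(.5,.322,.30)]: print(to(p))
E
```

```text
[-1.19624999e-01 -2.12625421e-01 -2.48622534e-02 -1.66747327e-04
 -1.75937330e+00  1.20362179e-01] [ 0.43033315 -0.24958276  0.30088762] [-0.07455051 -0.78345029  0.43703523]
[[-0.001 -1.    -0.001]
 [ 0.    -0.001  1.   ]
 [-1.     0.001  0.   ]]
[  1.  -70.1 571.5]
```

{"api": "send_rows", "payload": {
  "series": [
    [0,-5,60,0],
    [0,-15,120,0],
    [0,-25,180,0],
    [0,-35,240,0],
    [0,-45,300,0],
    [0,-55,360,0],
    [0,-65,420,0],
    [0,-70,480,0],
    [0,-70,540,0],
    [0,-70,572,0]
  ]
}}

```text
time_s: 2.48
position: [0.4998, 0.3236, 0.3001]
eef_rot: [0.5, -0.499, 0.501, 0.5]
contact_force: [0.3, -0.5, -0.5]
gripper_width: -0.002
```

```bash
python3 - <<'E'
from h import *
from bench import capture
s=telemetry.sense();print(s["qpos"],s["position"],s["contact_force"]) 
for n in("scene","top"):
    im=capture(n)[:,:,::-1]; cv2.imwrite(f"pics/{n}1.png",im)
E
```

```text
[ 9.10625051e-01  4.83436931e-02  2.19040786e-01 -5.33518301e-04
 -1.74325349e+00 -9.12815667e-01] [0.4997894  0.3236182  0.30009602] [ 0.25895129 -0.45702198 -0.45329182]
```

View pics/scene1.png

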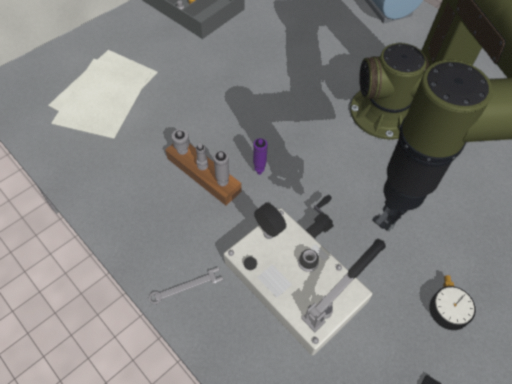

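View pics/top1.png

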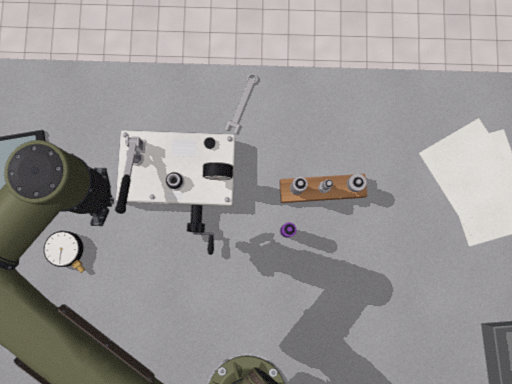

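```bash
python3 - <<'E'
from h import *
for n in("scene","top"):
    print(n,proj(n,(.4998,.3236,.3001)),proj(n,(.503,.3235,.2)))
s=cv2.imread("pics/scene1.png");cv2.imwrite("pics/e.png",cv2.resize(s[190:310,310:430],None,fx=5,fy=5,interpolation=cv2.INTER_CUBIC))
E
```

```text
scene [386.13735105 226.4767878 ] [374.56766487 249.02068274]
top [110.1672456  200.56718739] [121.03357563 203.59584838]
```

View pics/e.png

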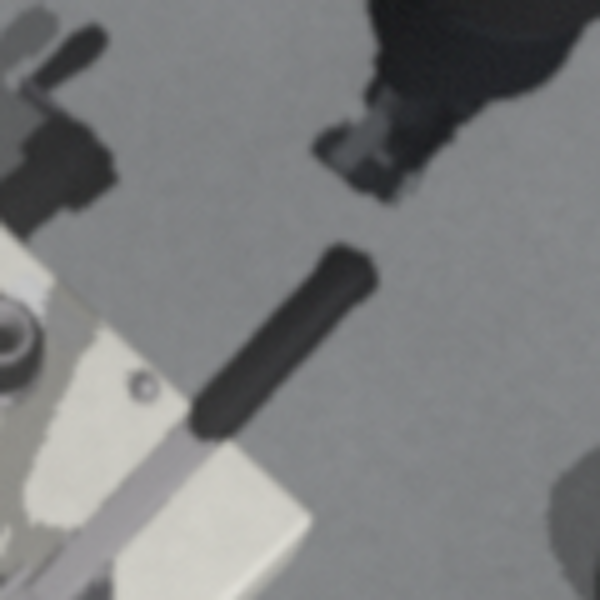

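{"api": "send_rows", "payload": {
  "series": [
    [40,0,0,0],
    [70,0,0,0],
    [90,0,0,0],
    [110,0,0,0],
    [130,0,0,0],
    [150,0,0,0],
    [170,0,0,0],
    [190,0,0,0],
    [200,0,0,0],
    [200,0,0,0]
  ]
}}

```text
time_s: 3.82
position: [0.5013, 0.3211, 0.104]
eef_rot: [0.502, -0.5, 0.499, 0.499]
contact_force: [-3.9, 0.1, 10.5]
gripper_width: 0.002
```

```bash
python3 - <<'E'
from h import *
from bench import capture
s=telemetry.sense();print(s["position"],s["contact_force"]) 
s=capture("scene")[:,:,::-1];cv2.imwrite("pics/f.png",cv2.resize(s[190:310,280:430],None,fx=5,fy=5,interpolation=cv2.INTER_CUBIC))
E
```

```text
[0.50133836 0.32110634 0.10396916] [-3.89014415  0.08017358 10.53022865]
```

View pics/f.png

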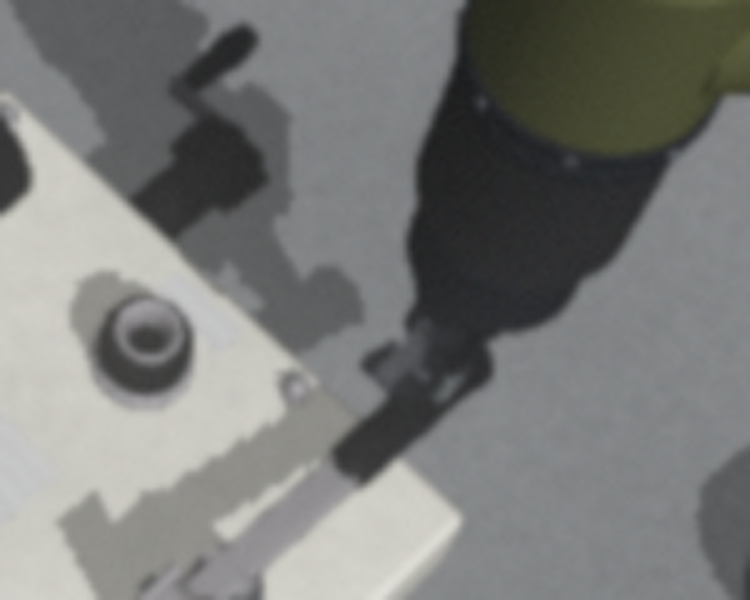

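The lever is most of the way down, with the finger on its handle at crop (410,390). The arm sags about 4 mm under 10 N, so I'll push further until the force shows the stop.

{"api": "send_rows", "payload": {
  "series": [
    [5,0,0,0],
    [9,0,0,0],
    [9,0,0,0]
  ]
}}

```text
time_s: 4.25
position: [0.5021, 0.3211, 0.0961]
eef_rot: [0.503, -0.5, 0.499, 0.499]
contact_force: [-2.3, -0.5, 11.2]
gripper_width: 0.0
```

{"api": "send_rows", "payload": {
  "series": [
    [4,0,0,0],
    [8,0,0,0],
    [8,0,0,0]
  ]
}}

```text
time_s: 4.62
position: [0.5029, 0.3213, 0.0936]
eef_rot: [0.504, -0.501, 0.497, 0.498]
contact_force: [-11.8, -6.8, 30.9]
gripper_width: 0.001
```

The force rose to 31 N at z = 0.094, so the lever is on its stop. Next I release it and wait for the spring.

{"api": "send_rows", "payload": {
  "series": [
    [-40,0,0,0],
    [-80,0,0,0],
    [-120,0,0,0],
    [-160,0,0,0],
    [-160,0,0,0],
    [-160,0,0,0],
    [-160,0,0,0],
    [-160,0,0,0],
    [-160,0,0,0],
    [-160,0,0,0]
  ]
}}

```text
time_s: 5.88
position: [0.4998, 0.3219, 0.2442]
eef_rot: [0.5, -0.5, 0.5, 0.5]
contact_force: [-0.8, -0.4, -0.6]
gripper_width: 0.005
```

```bash
python3 - <<'E'
from h import *
from bench import capture
s=telemetry.sense();print(s["position"],s["contact_force"]) 
s=capture("scene")[:,:,::-1];cv2.imwrite("pics/g.png",cv2.resize(s[190:310,280:430],None,fx=5,fy=5,interpolation=cv2.INTER_CUBIC))
E
```

```text
[0.49980212 0.32189576 0.24417266] [-0.80843475 -0.36914988 -0.64068498]
```

View pics/g.png

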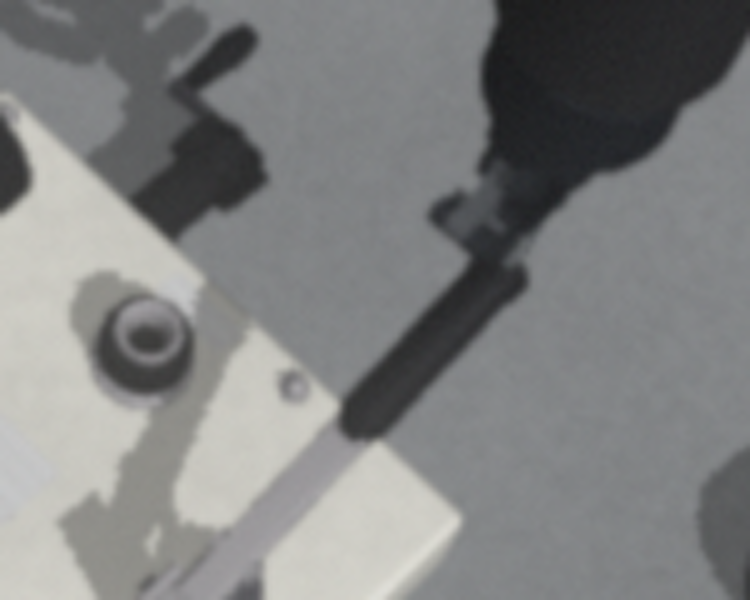

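The lever is fully up again: the handle's inner end is at crop (365,425), i.e. pixel (353,275), where it started. Now the second stroke.

{"api": "send_rows", "payload": {
  "series": [
    [25,0,0,0],
    [45,0,0,0],
    [65,0,0,0],
    [85,0,0,0],
    [105,0,0,0],
    [125,0,0,0],
    [145,0,0,0],
    [157,0,0,0],
    [160,0,0,0],
    [160,0,0,0]
  ]
}}

```text
time_s: 7.18
position: [0.5019, 0.3227, 0.0932]
eef_rot: [0.502, -0.502, 0.497, 0.499]
contact_force: [-14.5, -4.8, 33.9]
gripper_width: -0.0
```

{"api": "send_rows", "payload": {
  "series": [
    [-40,0,0,0],
    [-80,0,0,0],
    [-120,0,0,0],
    [-160,0,0,0],
    [-160,0,0,0],
    [-160,0,0,0],
    [-160,0,0,0],
    [-160,0,0,0],
    [-160,0,0,0],
    [-160,0,0,0]
  ]
}}

```text
time_s: 8.43
position: [0.4998, 0.3219, 0.2442]
eef_rot: [0.5, -0.5, 0.5, 0.5]
contact_force: [-0.1, 0.1, -0.5]
gripper_width: 0.003
```

{"api": "send_rows", "payload": {
  "series": [
    [25,0,0,0],
    [45,0,0,0],
    [65,0,0,0],
    [85,0,0,0],
    [105,0,0,0],
    [125,0,0,0],
    [145,0,0,0],
    [157,0,0,0],
    [160,0,0,0],
    [160,0,0,0]
  ]
}}

```text
time_s: 9.68
position: [0.5022, 0.3227, 0.0934]
eef_rot: [0.503, -0.502, 0.496, 0.499]
contact_force: [-11.7, -5.6, 33.0]
gripper_width: -0.003
```

{"api": "send_rows", "payload": {
  "series": [
    [-40,0,0,0],
    [-80,0,0,0],
    [-120,0,0,0],
    [-160,0,0,0],
    [-200,0,0,0],
    [-220,0,0,0],
    [-220,0,0,0],
    [-220,0,0,0],
    [-220,0,0,0],
    [-220,0,0,0]
  ]
}}

```text
time_s: 10.92
position: [0.4997, 0.3218, 0.3034]
eef_rot: [0.499, -0.5, 0.5, 0.5]
contact_force: [-0.5, -0.5, -0.2]
gripper_width: 0.002
```

```bash
python3 - <<'E'
from h import *
from bench import capture
s=telemetry.sense();print(s["position"],s["contact_force"],to((.5703,-.121,.30)),to((.5703,-.121,.104))) 
s=capture("scene")[:,:,::-1];cv2.imwrite("pics/i.png",cv2.resize(s[190:310,280:430],None,fx=5,fy=5,interpolation=cv2.INTER_CUBIC))
E
```

```text
[0.49970982 0.32175005 0.30339617] [-0.48772773 -0.49807913 -0.20706659] [   3.8  -70.4 -442.8] [ 199.8  -70.6 -442.6]
```

View pics/i.png

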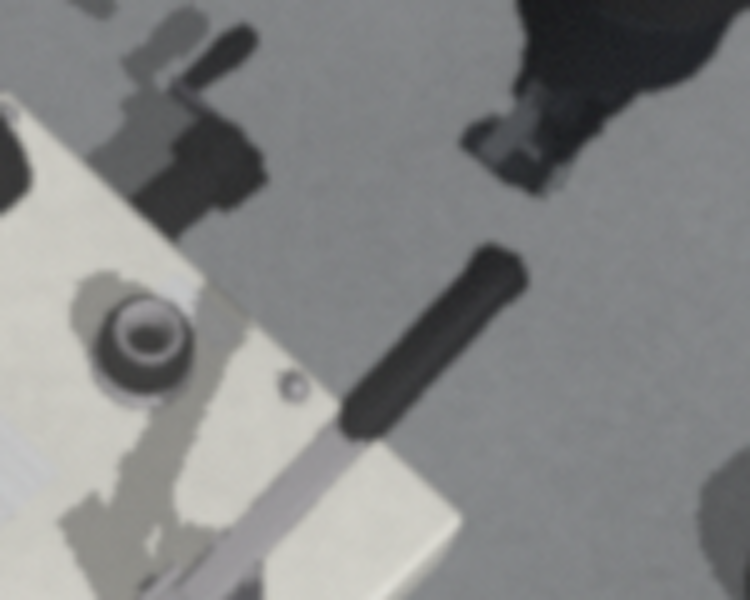

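All three strokes reached the stop at about 33 N, and the lever has sprung fully up, with the handle end at crop (497,265) as before. Next I move over the tallest sensor with the gripper open.

{"api": "send_rows", "payload": {
  "series": [
    [0,-5,-60,0],
    [0,-15,-120,0],
    [0,-25,-180,0],
    [0,-35,-240,0],
    [0,-45,-300,0],
    [0,-55,-360,0],
    [2,-65,-420,0],
    [4,-70,-443,0],
    [4,-70.5,-443,0],
    [4,-70.5,-443,0]
  ],
  "hand": 1
}}

```text
time_s: 12.22
position: [0.5705, -0.1207, 0.3002]
eef_rot: [0.5, -0.5, 0.5, 0.5]
contact_force: [0.3, 0.2, -0.6]
gripper_width: 1.0
```

```bash
python3 - <<'E'
from h import *
from bench import capture
s=telemetry.sense();print(s["position"],s["contact_force"],to((.5703,-.121,.104))) 
print(plane("top",(300.1,183.1),.172),proj("scene",s["position"]),proj("top",s["position"]))
a=capture("scene")[:,:,::-1];b=capture("top")[:,:,::-1]
cv2.imwrite("pics/j.png",cv2.resize(a[75:215,150:290],None,fx=4,fy=4,interpolation=cv2.INTER_CUBIC))
cv2.imwrite("pics/topj.png",b)
E
```

```text
[ 0.57051343 -0.12069717  0.30018713] [ 0.30861289  0.22826593 -0.60625316] [196.2   0.2  -0.3]
[ 0.57020361 -0.12113492  0.172     ] [217.76649319 120.49593694] [306.28522376 175.05129125]
```

View pics/j.png

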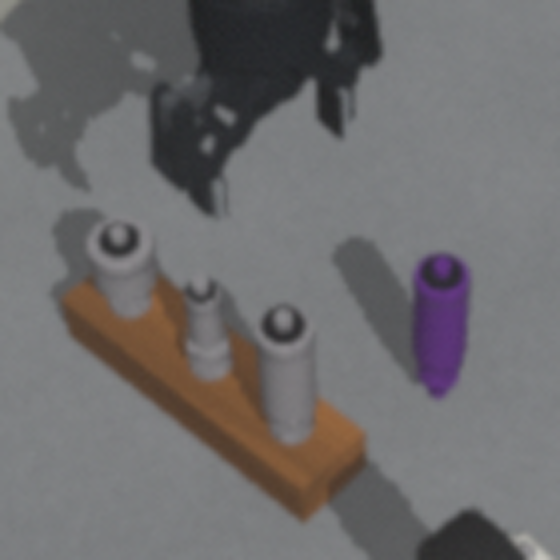

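View pics/topj.png

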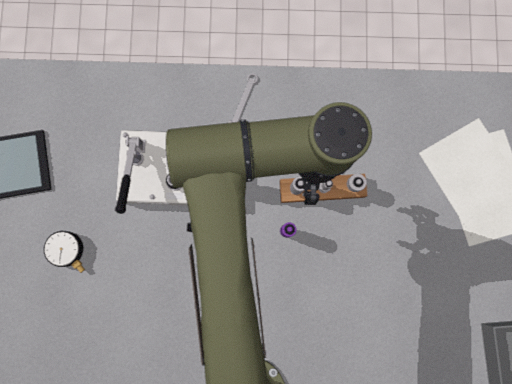

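The fingers straddle the tallest sensor: the finger tips are at crop (215,212) and (340,135), with the sensor top at (283,322) below their midpoint. I descend.

{"api": "send_rows", "payload": {
  "series": [
    [45,0,0,0],
    [90,0,0,0],
    [125,0,0,0],
    [155,0,0,0],
    [180,0,0,0],
    [192,0,0,0],
    [196,0,0,0],
    [196,0,0,0]
  ]
}}

```text
time_s: 13.32
position: [0.5709, -0.1209, 0.1052]
eef_rot: [-0.5, 0.501, -0.5, -0.5]
contact_force: [0.2, -0.8, 0.7]
gripper_width: 1.002
```

{"api": "send_rows", "payload": {
  "series": [
    [0,0,0,0],
    [0,0,0,0],
    [0,0,0,0],
    [0,0,0,0],
    [0,0,0,0],
    [0,0,0,0]
  ],
  "hand": -1,
  "grip_force": 80
}}

```text
time_s: 14.08
position: [0.571, -0.1212, 0.105]
eef_rot: [-0.5, 0.501, -0.5, -0.5]
contact_force: [1.5, 1.2, 4.0]
gripper_width: 0.43
```

```bash
python3 - <<'E'
from h import *
from bench import capture
s=telemetry.sense();print(s) 
a=capture("scene")[:,:,::-1]
cv2.imwrite("pics/k.png",cv2.resize(a[75:215,150:290],None,fx=4,fy=4,interpolation=cv2.INTER_CUBIC))
E
```

```text
{'time_s': 14.075, 'qpos': array([ 1.34462689e-01,  1.80685646e-02, -1.67920912e-01,  3.87860831e-04,
       -1.38339063e+00, -1.33975924e-01]), 'dq': array([ 0.00116657, -0.00130239, -0.00040992, -0.00010166,  0.00129282,
       -0.00080827]), 'tau': array([-2.65905960e-01, -3.25783324e+01,  3.11982214e+01,  5.93142360e+00,
       -4.12979024e-01,  1.99028400e-03]), 'position': array([ 0.57101983, -0.12117624,  0.10504564]), 'eef_rot': array([-0.50017673,  0.5005502 , -0.49954358, -0.49972887]), 'contact_force': array([1.54807601, 1.16336378, 3.95738829]), 'wrist_torque': array([ 0.1100954 , -0.39316637,  0.04893981]), 'gripper_width': 0.42998696333352415}
```

View pics/k.png

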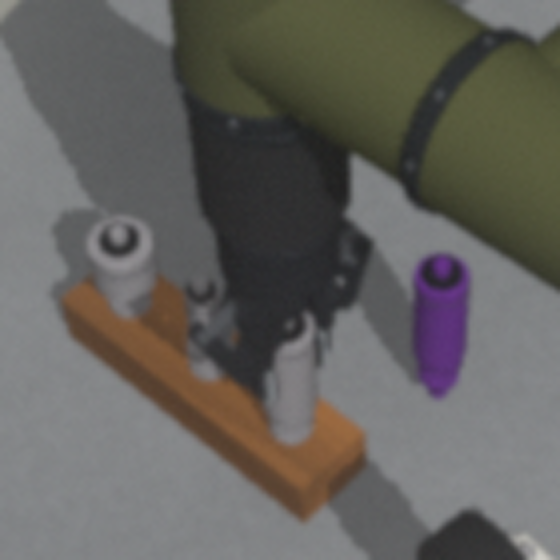

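Gripped: width is 0.43, about 37 mm, which fits the 38 mm body. I lift it and look.

{"api": "send_rows", "payload": {
  "series": [
    [-5,0,0,0],
    [-20,0,0,0],
    [-45,0,0,0],
    [-80,0,0,0],
    [-120,0,0,0],
    [-160,0,0,0],
    [-190,0,0,0],
    [-200,0,0,0],
    [-200,0,0,0]
  ]
}}

```text
time_s: 15.25
position: [0.5705, -0.1209, 0.3039]
eef_rot: [0.5, -0.5, 0.5, 0.5]
contact_force: [-0.2, -0.4, -3.8]
gripper_width: 0.422
```

```bash
python3 - <<'E'
from h import *
from bench import capture
s=telemetry.sense();print(s["position"],s["contact_force"],s["wrist_torque"],s["gripper_width"],to((.5805,.213,.3045))) 
a=capture("scene")[:,:,::-1]
cv2.imwrite("pics/l.png",cv2.resize(a[75:215,150:290],None,fx=4,fy=4,interpolation=cv2.INTER_CUBIC))
E
```

```text
[ 0.57048776 -0.12091993  0.30388757] [-0.16784427 -0.39775848 -3.75126669] [ 0.02152848 -0.04404737 -0.00775776] 0.42216030421021883 [ -0.4 -10.2 333.9]
```

View pics/l.png

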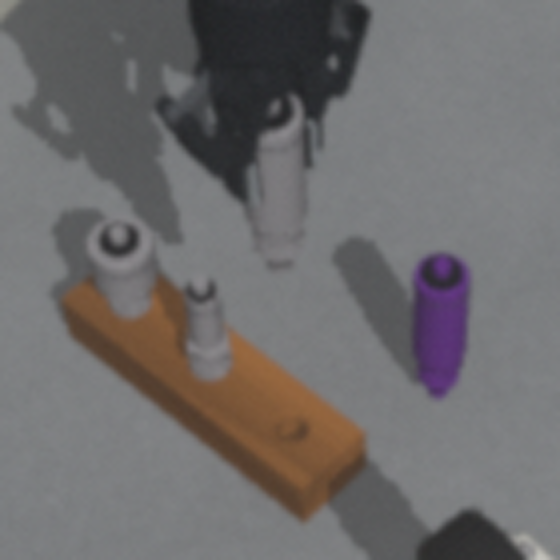

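Only the tallest sensor came out; its spigot end is at crop (280,262) and the other two stand untouched. Before placing it, I refine the port mouth from the light ring inside the black sleeve, in both views.

```bash
python3 - <<'E'
from h import *
np.set_printoptions(precision=4,suppress=True)
out={}
for n,f,c in [("scene","pics/scene0.png",(309.6,256.4)),("top","pics/top0.png",(173.4,179.9))]:
    g=cv2.cvtColor(cv2.imread(f),cv2.COLOR_BGR2GRAY)
    x0,y0=int(c[0])-20,int(c[1])-20;k=8
    G=cv2.resize(g[y0:y0+40,x0:x0+40],None,fx=k,fy=k,interpolation=cv2.INTER_CUBIC)
    cv2.imwrite(f"pics/port_{n}.png",cv2.resize(G,None,fx=1.5,fy=1.5))
    for th in (85,95,105,115):
        B=(G>th).astype(np.uint8)
        N,L,S,C=cv2.connectedComponentsWithStats(B)
        # component around centre ring
        best=[i for i in range(1,N) if 500<S[i,4]<14000 and np.hypot(*(C[i]-160))<40]
        for i in best:
            cs,_=cv2.findContours((L==i).astype(np.uint8),cv2.RETR_EXTERNAL,cv2.CHAIN_APPROX_NONE)
            e=cv2.fitEllipse(cs[0]);p=((e[0][0]+.5)/k-.5+x0,(e[0][1]+.5)/k-.5+y0)
            print(n,th,S[i,4],np.round(p,2),np.array(e[1])/k,plane(n,p,.106)); out[n]=p
print(tri(out["scene"],out["top"]) if len(out)==2 else out)
E
```

```text
top 115 4140 [172.93 179.17] [11.8521 12.6138] [0.5812 0.2121 0.106 ]
{'top': (172.92625045776367, 179.1669101715088)}
```

{"api": "send_rows", "payload": {
  "series": [
    [0,0,40,0],
    [0,-3,90,0],
    [0,-5,140,0],
    [0,-7,190,0],
    [0,-9,240,0],
    [0,-10,285,0],
    [0,-10,315,0],
    [0,-10,334,0],
    [0,-10,334,0],
    [0,-10,334,0]
  ]
}}

```text
time_s: 16.55
position: [0.5804, 0.2121, 0.304]
eef_rot: [0.5, -0.5, 0.5, 0.5]
contact_force: [0.6, -0.3, -3.5]
gripper_width: 0.426
```

```bash
python3 - <<'E'
import cv2,numpy as np
a=cv2.imread("pics/port_scene.png");b=cv2.imread("pics/port_top.png")
cv2.imwrite("pics/ports.png",cv2.resize(np.hstack([a,b]),(800,400)))
from bench import capture
from h import *
for n in("scene","top"):
    im=capture(n)[:,:,::-1]; cv2.imwrite(f"pics/{n}5.png",im)
E
```

```text
(no output)
```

View pics/ports.png

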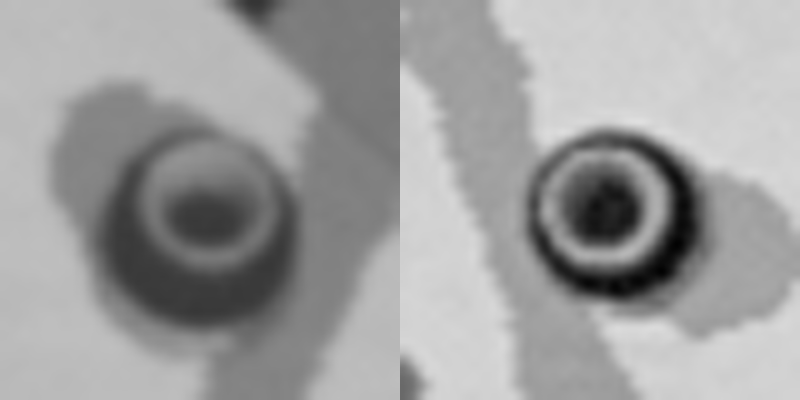

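View pics/scene5.png

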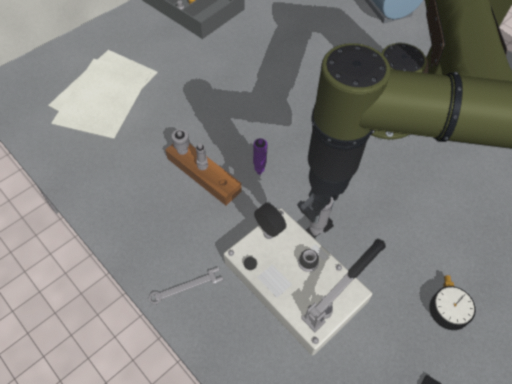

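View pics/top5.png

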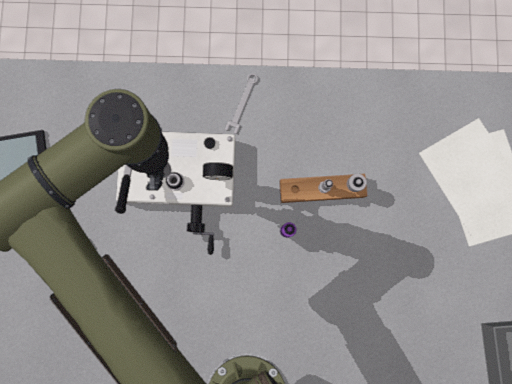

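```bash
python3 - <<'E'
from h import *
np.set_printoptions(precision=4,suppress=True)
print(tri((309.3,255.65),(172.93,179.17)),plane("scene",(309.3,255.65),.106))
for n in("scene","top"):
    print(n,proj(n,(.5804,.2121,.222)),proj(n,(.5804,.2121,.244)))
s=cv2.imread("pics/scene5.png");cv2.imwrite("pics/m.png",cv2.resize(s[180:290,260:370],None,fx=6,fy=6,interpolation=cv2.INTER_CUBIC))
s=cv2.imread("pics/top5.png");cv2.imwrite("pics/n.png",cv2.resize(s[130:230,110:220],None,fx=6,fy=6,interpolation=cv2.INTER_CUBIC))
E
```

```text
(array([0.5813, 0.2125, 0.1046]), np.float64(0.00047312626564397013)) [0.5817 0.2131 0.106 ]
scene [314.8416 232.3317] [315.9896 227.558 ]
top [166.2955 172.4129] [164.8936 170.9233]
```

View pics/m.png

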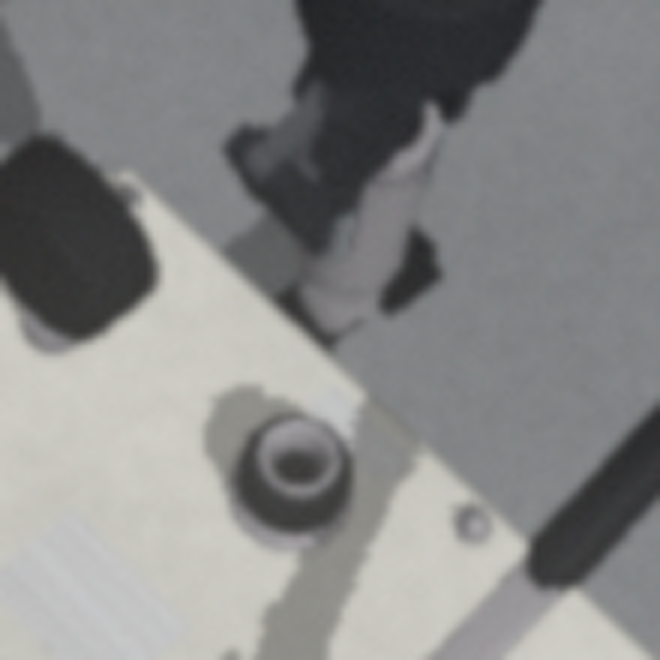

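View pics/n.png

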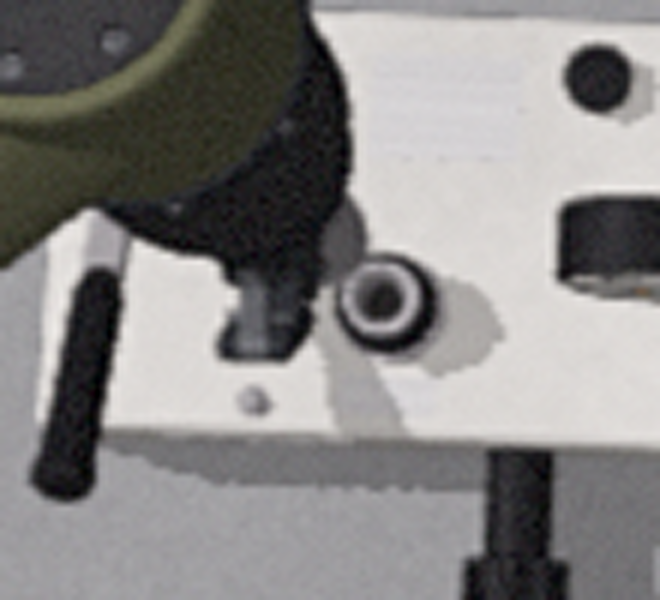

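```bash
python3 - <<'E'
from h import *
def ov(f,n,o,k,pos,out,b0):
    s=cv2.imread(f)
    for r in [0]:
        im=s.copy() if k is None else cv2.resize(s[o[1]:o[1]+o[3],o[0]:o[0]+o[2]],None,fx=k,fy=k,interpolation=cv2.INTER_CUBIC)
    for z in (0,.022,.053,.095,.138,.149):
        p=proj(n,(pos[0],pos[1],b0+z));q=((p-np.array(o[:2])+.5)*k-.5).astype(int);cv2.circle(im,tuple(int(v) for v in q),3,(0,0,255),-1)
    cv2.imwrite(out,im)
ov("pics/scene5.png","scene",(270,175,90,75),8,(.5804,.2121),"pics/m2.png",.222)
E
```

```text
(no output)
```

View pics/m2.png

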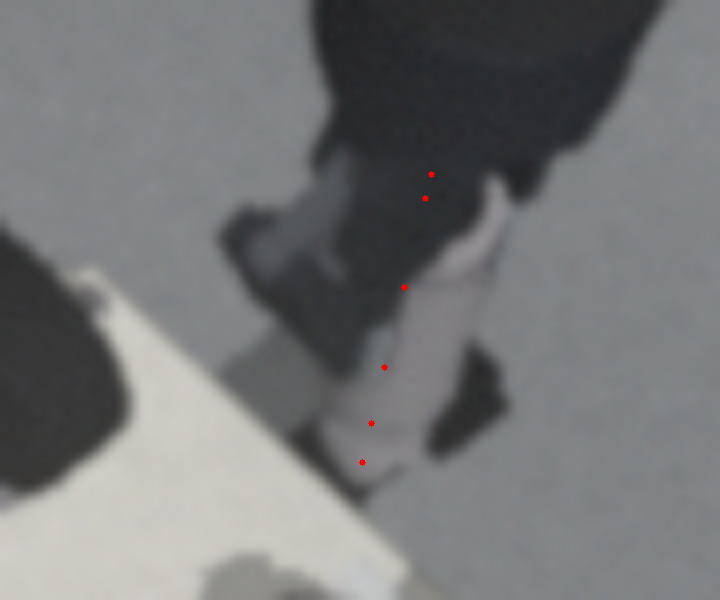

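```bash
python3 - <<'E'
from h import *
im=cv2.imread("pics/l.png")[60:290,130:370];im=cv2.resize(im,None,fx=3,fy=3,interpolation=cv2.INTER_CUBIC)
im=cv2.convertScaleAbs(im,alpha=1.4,beta=10)
for z in (0,.022,.053,.095,.138,.149):
    p=proj("scene",(.5705,-.1209,.222+z));q=((p-np.array((150,75))+.5)*4-.5-np.array((130,60)))*3;cv2.circle(im,tuple(int(v) for v in q),3,(0,0,255),-1)
cv2.imwrite("pics/l2.png",im)
s=cv2.imread("pics/scene5.png");im=cv2.resize(s[190:245,290:350],None,fx=12,fy=10.9,interpolation=cv2.INTER_CUBIC)
cv2.imwrite("pics/m3.png",cv2.convertScaleAbs(im,alpha=2,beta=-40))
E
```

```text
(no output)
```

View pics/l2.png

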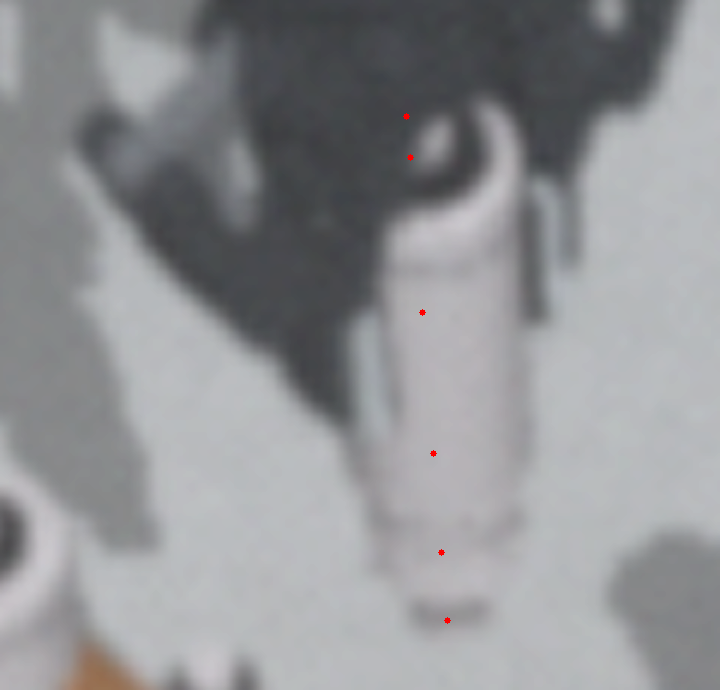

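View pics/m3.png

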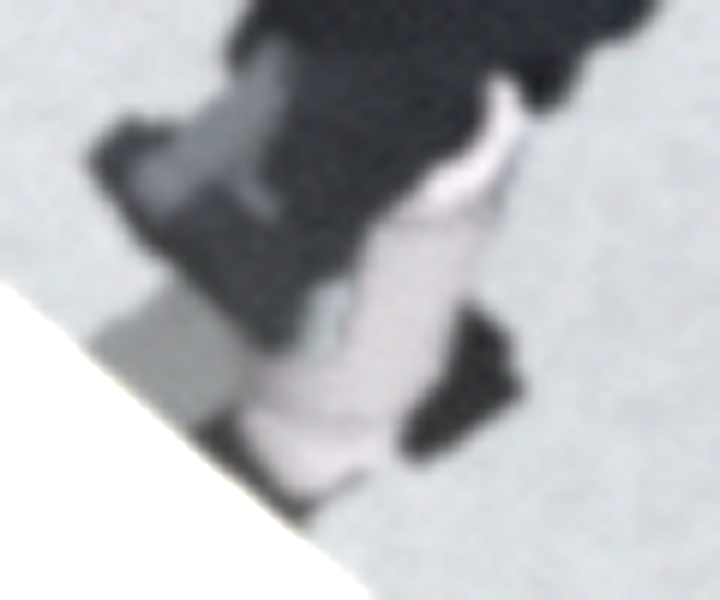

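```bash
python3 - <<'E'
from h import *
np.set_printoptions(precision=4,suppress=True)
def f(x,y): return (150+((130+x/3)+.5)/4-.5, 75+((60+y/3)+.5)/4-.5)
for nm,p in [("plug top",(436,133)),("spigot bottom",(449,607)),("body bottom mid",(448,535))]:
    u=f(*p); c,d=ray("scene",u); t=(.5705-c[0])/d[0]; print(nm,np.round(u,1),c+d*t)
E
```

```text
plug top [218.5 100.7] [ 0.5705 -0.1125  0.3733]
spigot bottom [219.5 140.2] [ 0.5705 -0.1199  0.2275]
body bottom mid [219.5 134.2] [ 0.5705 -0.1183  0.2521]
```

The sensor heights check out (spigot 0.2275, plug 0.373), but it leans about 0.05 rad towards +y at the top. I go down to just above the mouth, with the spigot end at about 0.118, and look again.

{"api": "send_rows", "payload": {
  "series": [
    [30,-1,0,0],
    [60,-1,0,0],
    [85,-1,0,0],
    [100,-1,0,0],
    [104,-1,0,0],
    [104,-1,0,0],
    [104,-1,0,0]
  ]
}}

```text
time_s: 17.52
position: [0.5818, 0.213, 0.2017]
eef_rot: [0.501, -0.5, 0.499, 0.5]
contact_force: [-0.6, 0.5, -3.2]
gripper_width: 0.421
```

```bash
python3 - <<'E'
from h import *
from bench import capture
s=telemetry.sense();print(s["position"],s["contact_force"])
P=s["position"]
for n in("scene","top"):
    im=capture(n)[:,:,::-1]; cv2.imwrite(f"pics/{n}6.png",im)
    o=(280,215) if n=="scene" else (140,145)
    k=9; I=cv2.resize(im[o[1]:o[1]+65,o[0]:o[0]+70],None,fx=k,fy=k,interpolation=cv2.INTER_CUBIC);I=cv2.convertScaleAbs(I,alpha=1.5,beta=-10)
    for p in [(P[0],P[1],P[2]-.082+z) for z in (0,.022,.053,.095,.138,.149)]:
        q=(proj(n,p)-np.array(o)+.5)*k; cv2.circle(I,tuple(int(v) for v in q),3,(0,0,255),-1)
    q=(proj(n,(.5813,.2125,.106))-np.array(o)+.5)*k; cv2.circle(I,tuple(int(v) for v in q),3,(0,255,0),-1)
    cv2.imwrite(f"pics/o_{n}.png",I)
E
```

```text
[0.58184166 0.2130308  0.20166432] [-0.56165664  0.53245677 -3.2095169 ]
```

View pics/o_scene.png

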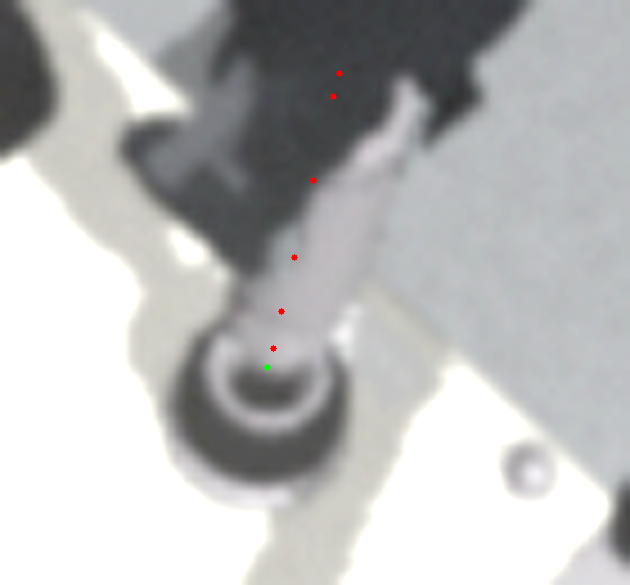

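View pics/o_top.png

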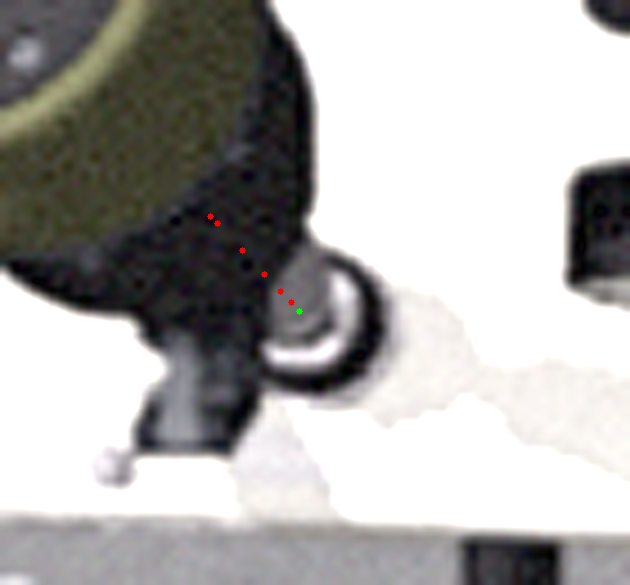

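```bash
python3 - <<'E'
from h import *
np.set_printoptions(precision=4,suppress=True)
im=cv2.imread("pics/top6.png");cv2.imwrite("pics/p_top.png",cv2.resize(im[165:195,160:190],None,fx=20,fy=20,interpolation=cv2.INTER_CUBIC))
im=cv2.imread("pics/scene6.png");cv2.imwrite("pics/p_sc.png",cv2.convertScaleAbs(cv2.resize(im[230:275,290:335],None,fx=13,fy=13,interpolation=cv2.INTER_CUBIC),alpha=1.8,beta=-60))
for z in (.106,.1197): 
    p=proj("top",(.5813,.2125,z));print((p-[160,165]+.5)*20); p=proj("scene",(.5813,.2125,z));print((p-[290,230]+.5)*13)
E
```

```text
[265.8577 292.4584]
[256.6405 336.4312]
[251.3732 277.0277]
[264.3937 304.1625]
```

View pics/p_top.png

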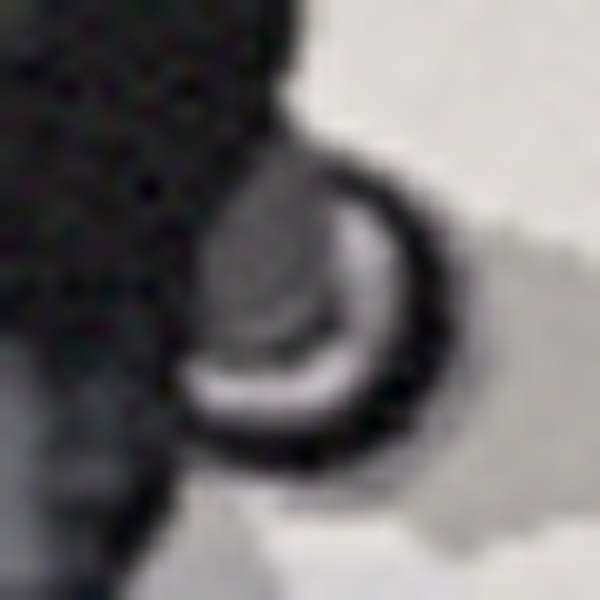

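View pics/p_sc.png

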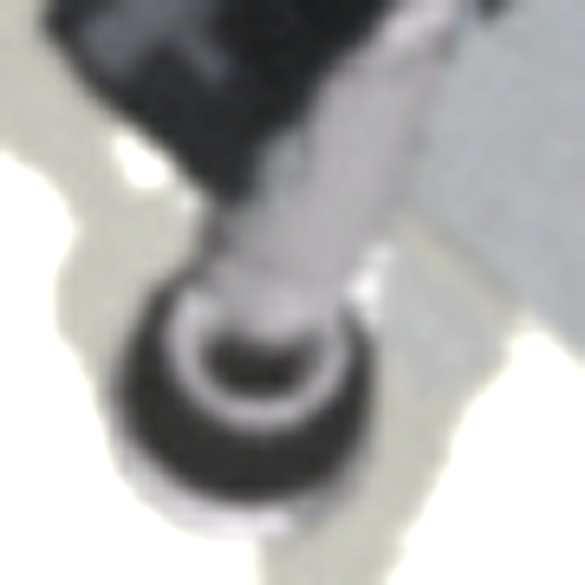

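In the top crop the spigot end is at about (268,279), against (251,277) for an aligned one, so it sits about 2 mm too far to -y with x good. I shift +2 mm in y and lower slowly into the flare, staying above the seal.

{"api": "send_rows", "payload": {
  "series": [
    [0,0,2,0],
    [3,0,2,0],
    [6,0,2,0],
    [9,0,2,0],
    [12,0,2,0],
    [14,0,2,0],
    [16,0,2,0],
    [18,0,2,0],
    [18,0,2,0]
  ]
}}

```text
time_s: 18.75
position: [0.5813, 0.2149, 0.1821]
eef_rot: [0.5, -0.5, 0.5, 0.5]
contact_force: [0.8, -1.3, -3.3]
gripper_width: 0.43
```

```bash
python3 - <<'E'
from h import *
s=telemetry.sense();print(s["position"],s["contact_force"],s["wrist_torque"],s["dq"].round(4))
E
```

```text
[0.58131634 0.21488934 0.18209472] [ 0.83770391 -1.25281646 -3.29071707] [ 0.03369082 -0.02017513  0.00533032] [ 0.0005 -0.0017  0.0034  0.0019 -0.0015 -0.0029]
```

{"api": "send_rows", "payload": {
  "series": [
    [1,0,0,0],
    [2,0,0,0],
    [3,0,0,0],
    [4,0,0,0],
    [4,0,0,0]
  ]
}}

```text
time_s: 19.38
position: [0.5813, 0.2149, 0.1781]
eef_rot: [0.5, -0.5, 0.5, 0.5]
contact_force: [1.1, -0.1, -4.4]
gripper_width: 0.426
```

```bash
cat > v.py <<'E'
from h import *
from bench import capture
import sys
s=telemetry.sense();print(s["position"],s["contact_force"],s["wrist_torque"],s["time_s"])
P=s["position"];im=capture("scene")[:,:,::-1];t=capture("top")[:,:,::-1]
I=cv2.convertScaleAbs(cv2.resize(im[205:275,290:350],None,fx=8,fy=8,interpolation=cv2.INTER_CUBIC),alpha=1.6,beta=-40)
for off,z0,c in [((.5813,.2125),.096,(0,255,0))]:
    for z in (.0,.053,.138,.149):
        q=(proj("scene",(*off,P[2]-.082+z))-[290,205]+.5)*8;cv2.circle(I,tuple(int(v) for v in q),2,c,-1)
J=cv2.resize(t[155:200,150:190],None,fx=8*70/45,fy=8*70/45,interpolation=cv2.INTER_CUBIC)
cv2.imwrite(sys.argv[1],np.hstack([I,cv2.resize(J,(int(560*40/45)//1,560))])[:, :800])
E
python3 v.py pics/q.png
```

```text
[0.58133374 0.21487325 0.17814126] [ 1.06597537 -0.07940043 -4.35080406] [-0.05154825  0.02698153  0.00895606] 19.375
```

View pics/q.png

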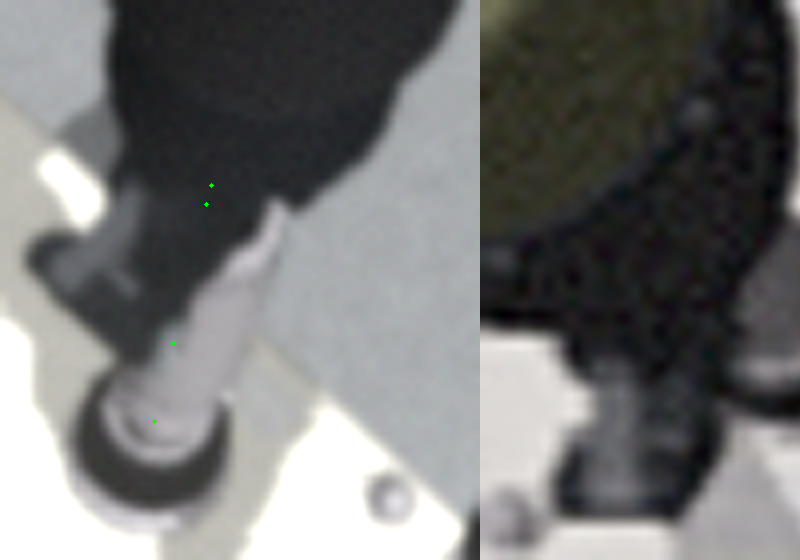

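The spigot is freely in the bore with no contact force, but the lean still shows: the body axis in the left crop is right of the green dots. I use the bore wall as a stop and move the hand towards -y to straighten it, watching the force.

{"api": "send_rows", "payload": {
  "series": [
    [0,0,-1,0],
    [0,0,-2,0],
    [0,0,-3,0],
    [0,0,-4,0],
    [0,0,-5,0],
    [0,0,-5,0]
  ]
}}

```text
time_s: 20.23
position: [0.5814, 0.2101, 0.1783]
eef_rot: [0.5, -0.5, 0.5, 0.5]
contact_force: [-0.5, 1.4, -3.6]
gripper_width: 0.43
```

```bash
python3 v.py pics/r.png
```

```text
[0.58139912 0.21010168 0.17832765] [-0.47099063  1.44905522 -3.5852792 ] [0.44799848 0.04440603 0.05640122] 20.225
```

View pics/r.png

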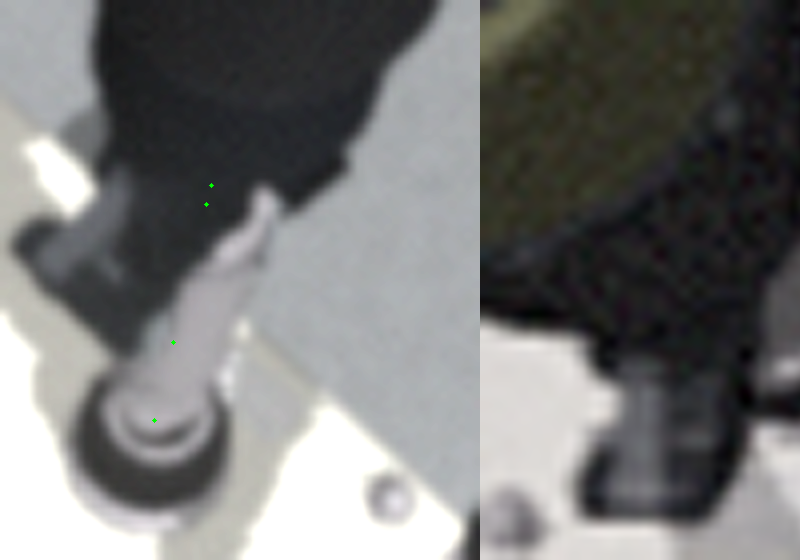

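{"api": "send_rows", "payload": {
  "series": [
    [0,0,-1,0],
    [0,0,-2,0],
    [0,0,-3,0],
    [0,0,-4,0],
    [0,0,-4,0]
  ]
}}

```text
time_s: 20.95
position: [0.5814, 0.2079, 0.1786]
eef_rot: [0.501, -0.5, 0.498, 0.501]
contact_force: [-1.3, 8.0, -3.3]
gripper_width: 0.43
```

```bash
python3 v.py pics/s.png
```

```text
[0.5814122  0.20785405 0.1785556 ] [-1.28655178  8.00596262 -3.33755754] [ 3.21436574  0.35399033 -0.02029553] 20.95
```

View pics/s.png

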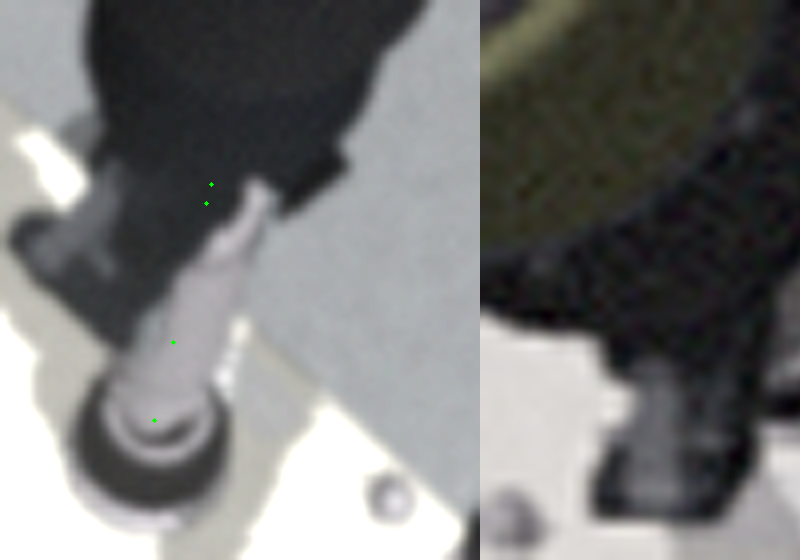

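```bash
cat > w.py <<'E'
from h import *
from bench import capture
import sys
s=telemetry.sense();P=s["position"];im=np.mean([capture("scene")[:,:,::-1].astype(float) for _ in range(4)],0)
np.save("/tmp/w.npy",im)
o=(295,215)
I=np.clip((cv2.resize(im[o[1]:o[1]+50,o[0]:o[0]+45],None,fx=14,fy=12,interpolation=cv2.INTER_CUBIC)-60)*2.2,0,255).astype(np.uint8)
# vertical reference lines, radius 19 silhouettes about given axis
W=np.array(camera_model("scene")["world_to_cam"]);c=-W[:3,:3].T@W[:3,3]
ax=np.array([float(sys.argv[2]),float(sys.argv[3])])
d=ax-c[:2];n=np.array([-d[1],d[0]])/np.linalg.norm(d)
for sg in(-1,1):
    pts=[(proj("scene",(*(ax+sg*.019*n),P[2]-.082+z))-np.array(o)+.5)*[14,12] for z in(.053,.138)]
    cv2.line(I,*[tuple(int(v) for v in p) for p in pts],(0,255,0),1)
cv2.imwrite(sys.argv[1],I);print(P)
E
python3 w.py pics/t.png .5813 .2095
```

```text
[0.58139286 0.20788104 0.1785303 ]
```

View pics/t.png

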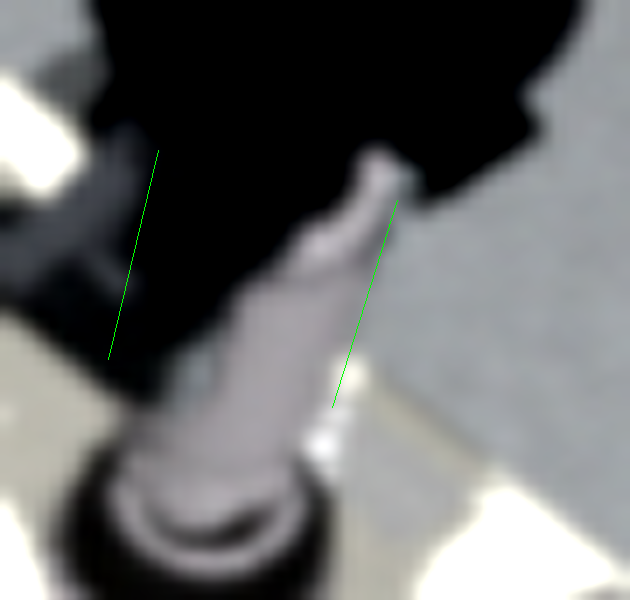

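```bash
cat > e.py <<'E'
from h import *
np.set_printoptions(precision=2,suppress=True,linewidth=200)
def edge(im,lab,P,rows):
    D=cv2.GaussianBlur(im[:,:,2]-im[:,:,0],(0,0),.6)
    pts=[]
    for y in rows:
        r=D[y,300:345]; print(y,r.round().astype(int))
E
python3 - <<'E'
from e import *
edge(np.load("/tmp/w.npy"),"now",None,range(226,256,2))
edge(cv2.imread("pics/scene6.png").astype(float),"b",None,range(222,252,4))
E
```

```text
226 [ 4  0 -3 -4 -4 -3 -3 -3 -3 -3 -3 -3 -3 -3 -3 -3 -3 -3 -4 -3 -3 -3 -3 -3 -4 -4 -4 -3 -2 -2 -1 -2 -2 -3 -3 -4 -4 -4 -4 -4 -4 -4 -4 -4 -4]
228 [ 3 -1 -4 -4 -4 -3 -3 -3 -4 -4 -4 -3 -2 -3 -3 -3 -3 -3 -3 -2 -2 -1 -2 -3 -4 -3 -2 -1 -1 -2 -2 -3 -4 -4 -4 -4 -5 -4 -4 -4 -4 -4 -4 -4 -4]
230 [-2 -4 -5 -5 -4 -3 -3 -3 -3 -3 -3 -3 -3 -3 -3 -2 -3 -3 -2 -1 -1 -1 -3 -5 -4 -3 -2 -2 -3 -3 -4 -4 -4 -4 -4 -4 -4 -4 -4 -4 -4 -4 -4 -5 -4]
232 [-5 -5 -5 -4 -3 -2 -2 -3 -3 -2 -2 -2 -2 -2 -2 -3 -3 -2 -1 -1 -1 -2 -3 -5 -4 -3 -3 -4 -4 -4 -4 -4 -4 -4 -4 -4 -4 -4 -4 -4 -4 -4 -4 -4 -4]
234 [-4 -4 -4 -3 -2 -2 -1 -2 -2 -2 -2 -2 -2 -2 -2 -2 -2 -1 -1 -1 -1 -2 -4 -5 -4 -4 -4 -4 -4 -4 -4 -4 -4 -4 -4 -4 -4 -4 -4 -4 -4 -4 -5 -4 -4]
236 [-4 -4 -4 -4 -3 -2 -1 -1 -1 -2 -2 -2 -2 -2 -2 -2 -1 -1 -1 -1 -2 -3 -4 -4 -4 -4 -3 -4 -4 -4 -4 -4 -4 -4 -4 -4 -4 -4 -4 -4 -4 -4 -4 -4 -4]
238 [-3 -3 -4 -4 -3 -3 -2 -2 -2 -2 -2 -2 -2 -2 -1 -1 -1 -1 -1 -1 -2 -3 -4 -4 -4 -4 -4 -4 -4 -4 -4 -4 -4 -4 -3 -4 -3 -3 -3 -4 -4 -4 -4 -3 -4]
240 [-3 -2 -3 -3 -3 -2 -2 -2 -2 -3 -2 -2 -1 -1 -1 -1 -1 -1 -1 -1 -2 -3 -4 -4 -4 -4 -4 -4 -4 -4 -4 -4 -4 -4 -4 -4 
[... 1442 characters left out ...]
[-4 -3 -2 -3 -4 -4 -4 -4 -3 -2 -2 -2 -2 -2 -3 -2 -2 -2 -1 -1 -1 -1  0 -1 -2 -3 -4 -3 -4 -4 -3 -4 -4 -4 -4 -4 -3 -4 -3 -3 -4 -4 -5 -4 -4]
238 [-1 -2 -2 -2 -2 -3 -3 -2 -2 -2 -2 -2 -3 -2 -1 -2 -2 -2 -1 -1 -1  0 -1 -3 -4 -4 -4 -4 -4 -4 -3 -4 -4 -3 -4 -4 -4 -3 -3 -3 -4 -4 -3 -3 -4]
242 [ 7  7  6  3  0 -2 -2 -2 -3 -3 -3 -4 -5 -3 -1  0  0  0  0 -1 -1 -1 -2 -3 -3 -4 -4 -4 -3 -4 -4 -4 -4 -4 -3 -3 -4 -4 -3 -4 -4 -4 -5 -4 -4]
246 [ 5  6  6  5  4  2  1  0 -1 -2 -2 -2 -1  0  0  0  0  0 -1 -1  1  2  1 -1 -3 -3 -3 -3 -3 -3 -3 -4 -3 -4 -3 -4 -3 -3 -3 -4 -5 -4 -4 -3 -4]
250 [ 6  6  6  5  3  1  1  1  0 -1 -1 -1  0  0  0  0  0  0  0  0  0  1  3  4  5  3  2  0 -2 -3 -4 -4 -4 -4 -3 -3 -3 -4 -4 -4 -4 -3 -4 -4 -4]
```

```bash
python3 - <<'E'
from h import *
np.set_printoptions(linewidth=220)
im=np.load("/tmp/w.npy").mean(2)
for y in range(228,256,2): print(y,im[y,305:332].round().astype(int))
im=cv2.imread("pics/scene6.png").astype(float).mean(2)
print()
for y in range(222,252,3): print(y,im[y,305:335].round().astype(int))
E
```

```text
228 [ 65  59  57  57  56  55  54  53  53  52  51  52  53  53  56  83 120 120  90  66  53  47  44  45  57  79 101]
230 [ 63  57  57  57  55  55  54  54  52  52  52  52  52  53  64  99 136 138 118  94  63  54  66  92 116 128 132]
232 [ 58  55  54  54  54  54  52  52  52  52  53  57  62  76 105 132 135 120 117 107 101 116 124 129 131 131 132]
234 [ 53  54  54  55  55  54  52  53  54  55  67  97 127 136 141 136 118 108 127 135 135 135 135 134 134 133 133]
236 [ 56  54  53  54  54  54  54  54  58  73 100 127 138 136 129 116 112 127 133 136 135 134 134 135 134 134 133]
238 [ 61  57  55  55  55  56  61  77  96 107 119 124 125 127 127 125 123 131 133 134 136 135 135 134 134 134 133]
240 [ 60  58  57  56  58  64  86 116 128 131 133 134 134 132 128 126 130 132 133 134 133 134 133 133 133 133 133]
242 [ 59  57  58  61  71  89 105 125 131 134 135 135 134 130 127 127 132 133 133 133 134 135 134 134 134 133 133]
244 [ 61  63  77  96 109 111 123 130 133 135 136 133 132 132 140 143 136 133 133 133 135 134 134 134 135 136 134]
246 [ 63  73  95 112 121 116 127 133 134 135 134 132 131 141 167 170 143 1
[... 1056 characters left out ...]
7 121 129 128 123 122 118 116 129 134 135 134 134 131 132 132 132 133]
237 [ 60  61  61  58  57  57  56  57  68  95 118 128 129 132 134 132 130 126 128 132 134 134 134 133 134 134 132 133 134 134]
240 [ 60  59  59  58  60  69  86 100 105 122 129 132 133 132 133 129 124 124 131 133 133 134 133 133 133 131 131 134 133 133]
243 [ 67  62  60  64  79 101 113 116 118 128 132 132 134 132 129 126 126 130 132 134 134 133 134 133 134 133 132 133 133 131]
246 [120  97  93 100 109 116 124 128 130 132 133 132 132 129 128 130 130 130 131 133 135 133 132 131 134 136 135 134 135 135]
249 [102  96 104 112 118 122 126 129 131 132 133 132 134 147 155 143 139 138 138 133 129 129 132 136 136 136 133 133 132 134]
```

```bash
python3 - <<'E'
from h import *
W=np.array(camera_model("scene")["world_to_cam"]);c=-W[:3,:3].T@W[:3,3]
def sil(base,a,sg,zs,r=.019):
    a=np.array(a)/np.linalg.norm(a);out=[]
    for z in zs:
        p=np.array(base)+a*z; n=np.cross(a,p-c);n/=np.linalg.norm(n); out.append(proj("scene",p+sg*r*n))
    return np.array(out)
for nm,base,ys,xs in [("now",(.5813,.2095,.0965),[234,236,238,240,242,244,246,248],[322,320.7,320.7,319.8,319.3,318,317,316.3]),
  ("bef",(.579,.2105,.1197),[231,234,237,240,243,246],[327,324,322.2,321.5,320.5,319])]:
    f=np.polyfit(ys,xs,1);print(nm,"meas slope",-f[0],"x at 240",np.polyval(f,240))
    for ty in(0,.03,.06,.09,.12):
      for tx in(0,-.05):
        q=[sil(base,(tx,ty,1),s,(.06,.13)) for s in(1,-1)]
        q=max(q,key=lambda a:a[:,0].mean()); m=(q[1]-q[0]);sl=-m[0]/m[1];print(ty,tx,round(sl,3),"x@240",round(q[0,0]+(240-q[0,1])*-sl,1),q[:,1].round(1))
E
```

```text
now meas slope 0.3988095238095248 x at 240 319.62380952380954
0 0 0.269 x@240 320.5 [247.1 232.9]
0 -0.05 0.326 x@240 321.6 [246.8 231.6]
0.03 0 0.336 x@240 321.8 [248.1 234.6]
0.03 -0.05 0.392 x@240 322.9 [247.7 233.3]
0.06 0 0.411 x@240 323.2 [249.2 236.3]
0.06 -0.05 0.464 x@240 324.3 [248.7 235. ]
0.09 0 0.494 x@240 324.9 [250.2 238.1]
0.09 -0.05 0.543 x@240 325.8 [249.7 236.7]
0.12 0 0.588 x@240 326.8 [251.3 239.9]
0.12 -0.05 0.632 x@240 327.6 [250.8 238.4]
bef meas slope 0.48761904761905345 x at 240 321.6352380952381
0 0 0.272 x@240 321.5 [242.3 227.5]
0 -0.05 0.328 x@240 322.3 [241.9 226.2]
0.03 0 0.339 x@240 322.4 [243.3 229.2]
0.03 -0.05 0.393 x@240 323.2 [242.9 227.9]
0.06 0 0.412 x@240 323.5 [244.3 231. ]
0.06 -0.05 0.464 x@240 324.3 [243.9 229.6]
0.09 0 0.494 x@240 324.7 [245.4 232.8]
0.09 -0.05 0.542 x@240 325.5 [244.9 231.3]
0.12 0 0.585 x@240 326.2 [246.5 234.6]
0.12 -0.05 0.628 x@240 326.9 [245.9 233.1]
```

The edge slope gives about 0.085 rad of lean before and about 0.055 rad now, so the straightening works. I continue by about 4.5 mm.

{"api": "send_rows", "payload": {
  "series": [
    [0,0,-1,0],
    [0,0,-2,0],
    [0,0,-3,0],
    [0,0,-4,0],
    [0,0,-4.5,0],
    [0,0,-4.5,0]
  ]
}}

```text
time_s: 22.0
position: [0.5815, 0.2028, 0.1787]
eef_rot: [0.501, -0.5, 0.499, 0.501]
contact_force: [-0.6, 7.1, -2.0]
gripper_width: 0.431
```

```bash
python3 w.py pics/u.png .5813 .2095; python3 - <<'E'
from h import *
np.set_printoptions(linewidth=220)
s=telemetry.sense();print(s["contact_force"],s["time_s"])
im=np.load("/tmp/w.npy").mean(2)
for y in range(228,254,2): print(y,im[y,305:332].round().astype(int))
E
```

```text
[0.58148549 0.20280609 0.17869696]
[-0.3496021   7.31698603 -2.2881393 ] 22.2
228 [ 58  58  56  54  54  54  52  51  51  52  52  54  68 101 132 130 112 103  71  48  43  43  43  46  58  79 100]
230 [ 56  55  55  53  52  53  53  53  52  55  66  88 116 138 133 104  92  96  69  46  47  52  66  92 116 128 132]
232 [ 54  56  56  54  53  53  53  54  59  82 118 140 144 138 119 101 117 122 114 101 101 116 124 130 131 131 132]
234 [ 53  54  54  54  54  54  55  62  83 114 136 138 134 125 116 109 126 133 134 135 135 135 135 135 134 134 134]
236 [ 55  54  54  55  57  66  84 101 114 122 124 127 131 129 124 128 132 132 134 136 135 134 134 136 134 133 133]
238 [ 57  56  56  59  75 106 125 133 136 136 137 136 133 127 125 132 134 133 133 135 135 136 134 135 134 134 134]
240 [ 58  60  62  71  91 122 133 136 137 139 138 136 132 128 130 133 133 133 134 134 134 135 134 134 134 132 133]
242 [ 67  84 103 111 115 128 134 137 138 138 137 134 130 129 135 134 133 134 134 134 135 135 135 134 134 134 134]
244 [ 81 105 118 117 124 133 135 138 138 138 136 134 132 146 164 153 137 134 133 134 135 134 134 134 136 136 135]
246 [ 95 113 122 119 128 135 137 138 138 137 136 133 143 170 188 176 144 130 130 134 134 132 131 133 135 136 135]
248 [110 116 122 128 133 135 137 139 138 137 135 137 158 180 168 148 140 138 134 130 130 132 133 134 135 135 134]
250 [112 120 126 131 134 137 138 139 138 135 133 148 177 173 156 142 139 140 140 139 134 130 130 134 136 137 136]
252 [115 117 121 129 135 138 138 136 134 128 123 140 174 175 151 141 140 139 139 139 140 139 136 131 133 138 138]
```

View pics/u.png

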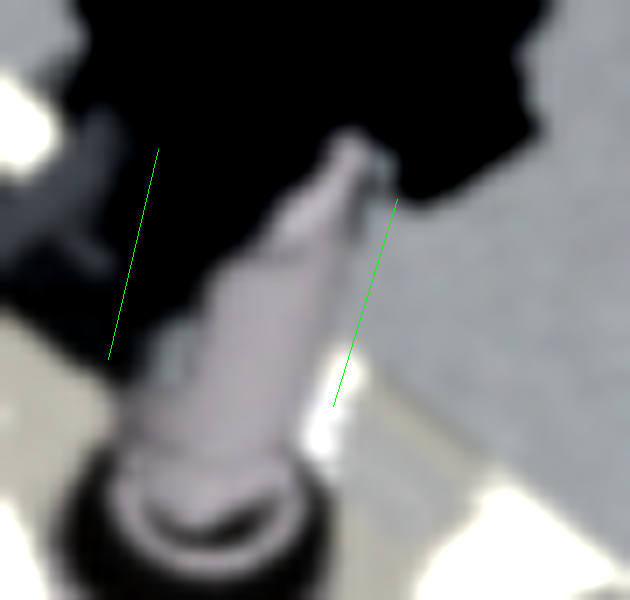

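The lean is now about 0 to 0.03 rad. I back off the bore wall to centre the spigot, then lower gently onto the seal.

{"api": "send_rows", "payload": {
  "series": [
    [0,0,1,0],
    [0,0,2,0],
    [0,0,3,0],
    [0,0,3.5,0],
    [0,0,3.5,0],
    [0,0,3.5,0],
    [0,0,3.5,0]
  ]
}}

```text
time_s: 23.08
position: [0.5814, 0.2047, 0.178]
eef_rot: [0.5, -0.5, 0.5, 0.5]
contact_force: [0.5, 0.2, -3.5]
gripper_width: 0.424
```

{"api": "send_rows", "payload": {
  "series": [
    [0.5,0,0,0],
    [1,0,0,0],
    [1.5,0,0,0],
    [2,0,0,0],
    [2,0,0,0],
    [2,0,0,0]
  ]
}}

```text
time_s: 23.82
position: [0.5813, 0.2049, 0.1762]
eef_rot: [0.5, -0.5, 0.5, 0.5]
contact_force: [-0.2, 1.9, -4.2]
gripper_width: 0.434
```

{"api": "send_rows", "payload": {
  "series": [
    [0.5,0,0,0],
    [1,0,0,0],
    [1.5,0,0,0],
    [2,0,0,0],
    [2,0,0,0],
    [2,0,0,0]
  ]
}}

```text
time_s: 24.58
position: [0.5815, 0.2049, 0.1748]
eef_rot: [-0.5, 0.5, -0.5, -0.5]
contact_force: [-2.1, 1.2, 4.3]
gripper_width: 0.429
```

Seal contact came at TCP z of about 0.176, where it was expected. I continue in small steps.

{"api": "send_rows", "payload": {
  "series": [
    [0.5,0,0,0],
    [1,0,0,0],
    [1.5,0,0,0],
    [2,0,0,0],
    [2,0,0,0],
    [2,0,0,0]
  ]
}}

```text
time_s: 25.32
position: [0.5815, 0.2049, 0.1735]
eef_rot: [-0.5, 0.5, -0.499, -0.5]
contact_force: [-3.5, 2.0, 8.0]
gripper_width: 0.428
```

```bash
python3 -c "
from h import *
s=telemetry.sense();print(s['position'],s['contact_force'],s['wrist_torque'])"
```

```text
[0.58152801 0.20492097 0.1735322 ] [-3.49450468  2.02338833  7.96010377] [0.52985934 1.93716919 0.02323422]
```

{"api": "send_rows", "payload": {
  "series": [
    [0,0.6,0,0],
    [0.5,1.2,0,0],
    [1,1.2,0.3,0],
    [1.3,1.2,0.6,0],
    [1.3,1.2,0.6,0],
    [1.3,1.2,0.6,0]
  ]
}}

```text
time_s: 26.08
position: [0.5812, 0.2052, 0.1732]
eef_rot: [0.501, -0.501, 0.499, 0.499]
contact_force: [-2.4, 0.3, 8.8]
gripper_width: 0.428
```

```bash
python3 -c "
from h import *
s=telemetry.sense();print(s['position'],s['contact_force'],s['wrist_torque'])"
```

```text
[0.58120009 0.20521742 0.17317063] [-2.36538952  0.34374226  8.84985138] [0.10029294 0.92327937 0.00707309]
```

{"api": "send_rows", "payload": {
  "series": [
    [0.5,0.4,0,0],
    [1,0.8,0,0],
    [1.5,0.8,0,0],
    [1.5,0.8,0,0],
    [1.5,0.8,0,0],
    [1.5,0.8,0,0],
    [1.5,0.8,0,0]
  ]
}}

```text
time_s: 26.95
position: [0.581, 0.2052, 0.1726]
eef_rot: [0.501, -0.501, 0.498, 0.499]
contact_force: [-1.2, 0.4, 11.0]
gripper_width: 0.428
```

```bash
python3 -c "
from h import *
s=telemetry.sense();print(s['position'],s['contact_force'],s['wrist_torque'])"; python3 w.py pics/x.png .5813 .2125;python3 - <<'E'
from h import *
np.set_printoptions(linewidth=220)
from bench import capture
s=telemetry.sense();print(s["position"],s["contact_force"],s["time_s"],s["dq"].round(4))
im=np.load("/tmp/w.npy").mean(2)
for y in range(230,256,2): print(y,im[y,305:332].round().astype(int))
cv2.imwrite("pics/x_full.png",capture("scene")[:,:,::-1])
E
```

```text
[0.58101288 0.20522435 0.17257154] [-1.17638256  0.42904293 10.97444679] [0.07133106 0.55332208 0.00255514]
[0.58101288 0.20522435 0.17257154]
[0.58101832 0.20521981 0.17258803] [-1.60238672  0.39825602 10.05745764] 27.15 [-0.0003 -0.0008  0.      0.0009 -0.0011 -0.0007]
230 [ 60  58  57  56  55  55  53  52  52  52  53  52  57  78 114 133 124 109  90  60  48  53  67  92 116 128 132]
232 [ 55  56  57  57  54  53  53  53  53  54  58  68  88 117 139 134 108 111 116 102 101 117 124 129 131 131 132]
234 [ 54  54  57  57  54  53  53  53  55  62  92 128 143 143 132 112 104 124 134 135 135 134 134 135 134 133 134]
236 [ 54  55  54  55  54  54  54  58  69  93 123 138 137 130 120 110 120 130 134 135 136 135 135 135 134 133 133]
238 [ 57  55  56  56  56  60  71  87 107 120 126 126 129 129 126 123 128 132 133 135 135 135 135 134 134 134 133]
240 [ 60  58  57  58  63  87 116 129 133 135 136 136 134 131 127 131 132 132 133 134 134 135 134 134 134 133 133]
242 [ 60  58  60  70  84 106 126 133 136 138 138 136 133 127 126 132 134 134 133 133 135 135 134 133 134 133 133]
244 [ 64  76  96 109 114 123 132 136 137 137 137 135 132 135 147 146 137 133 132 134 135 134 133 135 136 136 134]
246 [ 73  93 111 120 118 128 135 136 138 138 136 134 132 147 177 172 144 130 131 134 135 133 132 133 135 136 135]
248 [ 87 107 120 124 127 132 136 137 138 138 135 134 140 158 161 147 140 137 134 129 130 132 133 134 135 135 134]
250 [106 115 123 127 131 134 136 137 138 137 135 136 147 158 154 142 138 140 140 138 133 129 130 134 137 138 136]
252 [105 115 124 132 133 135 136 139 139 136 130 133 160 170 151 141 139 139 139 139 139 138 135 131 133 137 137]
254 [118 120 126 131 126 130 131 130 136 133 121 102 117 148 144 140 141 140 140 139 140 139 139 140 146 154 148]
```

View pics/x.png

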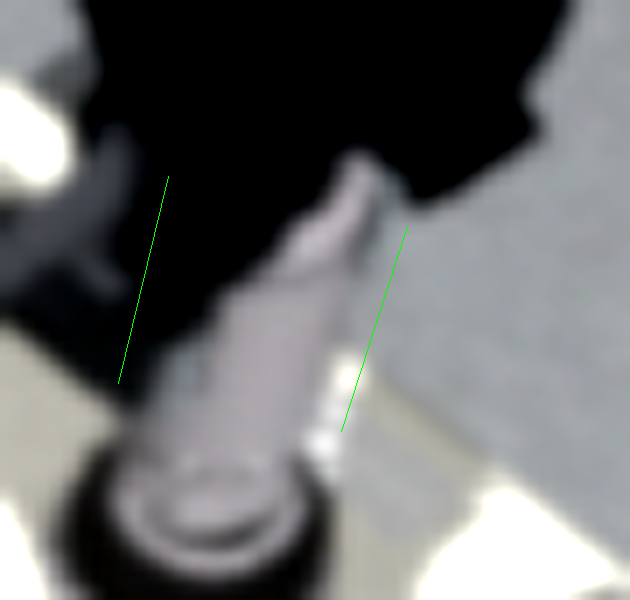

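View pics/x_full.png

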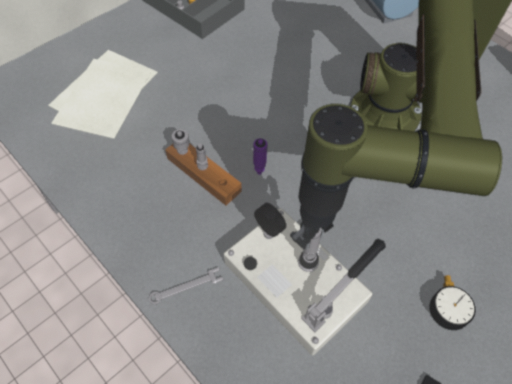

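The spigot sits in the port: the mouth ring is around it at crop (210,500). The lever is up, with its handle at (366,259). The other two sensors stand at (180,140) and (201,158). The load is 10.5 + 3.6 N of weight, about 14 N. I hold briefly to check that it stays steady.

{"api": "send_rows", "payload": {
  "series": [
    [0,0,0,0],
    [0.2,0,0,0],
    [0.2,0,0,0],
    [0.2,0,0,0],
    [0.2,0,0,0],
    [0.2,0,0,0],
    [0.2,0,0,0],
    [0.2,0,0,0]
  ]
}}

```text
time_s: 28.2
position: [0.581, 0.2052, 0.1726]
eef_rot: [0.502, -0.501, 0.498, 0.499]
contact_force: [-1.5, -0.3, 12.1]
gripper_width: 0.429
```

```bash
python3 - <<'E'
from h import *
from bench import order
s=telemetry.sense();print(s["position"],s["contact_force"],s["gripper_width"],s["time_s"])
if 8<s["contact_force"][2]<14: print(order.close_job())
E
```

```text
[0.58101012 0.20519996 0.17255161] [-1.47916328 -0.33661783 12.05432436] 0.4293629781933471 28.2
the job is handed in; nothing more can be done
None
```

I primed the pump with three full lever strokes, put the tallest sensor in the test port and handed the job in at 28.2 s, with the gripper still holding it against the seal. The hand-in gives no verdict.

- **Lever:** each stroke ended on the stop at about 31–34 N. Pictures after the first and third strokes showed it fully back up, and the last picture before hand-in showed it up. I did not photograph it between the second and third strokes.
- **Seal load:** the last reading was 12.1 N, plus about 3.6 N for the sensor's weight. That is about 14–15.7 N on the seal, with about 1 N of noise between readings. The force rose about 3 N per mm, as the seal should. The highest estimate at any time was about 16 N.
- **Other sensors:** both were still in the stand in the last picture.

- **Sensor lean:** the sensor leaned about 0.05–0.085 rad after the lift. I straightened it against the wall of the bore and then centred it. My two estimates of the remaining lean disagree: about +0.035 rad from its edge in the picture, and about −0.02 rad from the hand position. Both are below the 0.1 rad limit.
- **Off-centre grip:** the sensor sits about 6 mm off the centre of the pads. A side force of about 1.5 N remained at the end.

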